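# Make up two breakfast trays

## Robot

A 6-joint arm with a two-finger parallel gripper is mounted at the origin on a cart in front of the work surface, level with it; the furniture and walls round the work are solid. World frame = base frame: x ahead of the robot, y to its left, z up, the work surface at z = 0. Lengths are in m, angles in rad, forces in N, time in s.
With the tool pointing down it reaches from about 0.35 to 0.975 m from the base axis. Payload 4.9 kg.
Tool frame: the origin (TCP) lies on the centre line of the jaws, within the pads' length; the fingertips stand ahead of it and the grasp point (between the pads) is the TCP (manip.tip_extent is the z of the fingertips in the tool frame, in m); z points along the fingers, y is the line along which they close (so a half turn about z gives the same grasp; the last joint's range is limited). The gripper opens to 85 mm and grips with 20 to 120 N. Pads are 22 mm wide; open, the fingers measure 114 mm over their backs; the gripper's body (76 mm by 85 mm) begins 54 mm behind the grasp point. The pads swing forward as they close: fully open they stand 13 mm farther back than shut.
Start: joints at [-1.355, 0.053, 1.613, -0, 1.476, -0.119], TCP at [0.205, -0.59, 0.25] pointing down, gripper open.
Joint ranges: [-3.01, 3.01], [-1.01, 2.22], [0.06, 2.58], [-1.02, 4.17], [0.09, 2.62], [-3.14, 3.14]. Speed limits (rad/s): [2.57, 2.57, 3.14, 3.14, 3.14, 3.14].

## Interface

Orientations are given as a unit quaternion [w, x, y, z].
In Python, from plant import manip gives the robot as it stands. The module is installed in compiled form; this text tells all that it offers.
- The arm moves only by the shell command python3 -m crank, which reads ROWS from standard input. ROWS is a JSON list of rows, 1 to 5 of them, each an object with the fields finger_gap (the opening from 0.0 (shut) to 1.0 (fully open)), sx, sy, sz (the shift in shares of the most that a row can go, 1 being 62.5 mm), rx, ry, rz (a rotation vector in normalised numbers (1 is pi rad)); a field left out counts as zero (the opening has to be given); each row shifts and turns the commanded pose from where the row before left it, along the tool's axes as they then stand; what a row does not reach is not made up. A row lasts 1/8 s, in which the tool goes at most 0.0625 m and 0.188 rad, less where a joint would pass 70% of its speed; a pose out of reach is approached as far as the arm can. The fingers move at their own pace and stop on an object; the grip force is fixed at half the most. Time passes only in rows, so rows that do not move let the fingers close. It prints the time, the measured TCP pose, the force, the opening and the grip force at its end. Input that does not fit is refused with a message, and nothing moves.
- manip.state(): the state, without advancing time (a new reading comes with each control period).
- manip.grab_frame(name): name is "scene" or "top"; returns (picture, depth): 400x640x3 uint8, red, green, blue; 400x640 float32, m along the optical axis (not along the pixel's ray), 0 where there is no reading.
- manip.camera_params(name): a dict with "intrinsics" (3x3 intrinsics, pixels), "xyz" and "orientation" of the camera in the world. Camera axes: x right, y down, z forward; pixel columns grow to the right and rows downward; lengths in m; the calibration is good to about 2 mm. A picture is of the moment at which its call begins. camera_params takes no time and is no camera call.
- manip.job_done(): hands the job in; it is judged then, once.
Trained networks look in the newest picture that a camera, given by its name, has taken for a name from the list of things; names that differ only in an ending like _2 or _b are one class to them, and where a whole thing is asked for, a point or a joint stands for the part that bears it (a point fixed in the world has none). Each returns a list of dicts, best first, with "conf" (0 to 1); they miss things now and then, are a little off and sometimes report something else, mostly with a low value. They report only what shows in the picture. A call takes as long as a camera call.
- manip.look_for(camera, query): "extent" ([left, top, right, bottom] in pixels, round what is visible of it).
- manip.outline_of(camera, query): "region" (400x640 bool, what is visible of it) and "extent" ([left, top, right, bottom] in pixels, round what is visible of it).
- manip.mark_of(camera, query): "centre" ([row, column] in pixels: a listed point, or the origin of a listed thing).
The state is a dict: "time": time; "joint_pos": joint angles; "joint_vel": joint speeds; "joint_efforts": joint torques, N m; "tool_pos": TCP position; "tool_rot": TCP orientation; "contact_force": force on the tool from outside, world axes, zero at the start; "ft_torque": the same for the moment, N m; "gripper_width": opening from 0.0 (shut) to 1.0 (fully open); "grasp_force": force on a finger pad.
Only numpy, scipy, OpenCV 4.12 (cv2) and the standard library are available. Lean on these libraries where they do the work, as an engineer would, in place of code of your own. Each camera call takes 0.05 s, during which the arm holds its last target. There are 200 camera calls.

## Task

Make up the two breakfast trays so that nothing can slide when they are carried upstairs. The shorter tray is for the boiled egg: lay the teaspoon flat in its cutlery slot and stand the egg cup and the salt shaker upright in its two round wells, whichever way round; the longer tray is for the scrambled eggs: lay the fork flat in its cutlery slot and stand the pepper mill upright in its round well, leaving the rectangular recess beside it empty. Everything must be right down on the floor of its slot or well and let go; knock nothing over, and leave the spice jar and the jam jar where they stand.

Things in the scene. Friction and masses are not known exactly. Their poses are not given: they have to be found in the camera images.
- egg_tray: Shorter wooden tray, fixed, 180 (x) x 124 mm (y). Origin mid-underside on the worktop, x away from the robot (+-0.13 rad). Deck 18 mm up; all recess floors 10 mm up. Cutlery slot along x, centre (0, 33) mm, 146 x 42. Round wells 62 wide at (-53.5, -25) and (53.5, -25). A finger groove, x -17 to 17, floor 10 mm up, crosses the whole width. Dark carrying bar at each short end, top 44 mm up.
- savoury_tray: Longer wooden tray, fixed, 225 (x) x 134 mm (y), otherwise made as the shorter: same axes, deck, floors, finger groove and bars. Cutlery slot along x, centre (0, 38) mm, 209 x 42. Round well 72 wide at (-64.8, -25), the end nearer the robot. The rectangular recess 78 x 68 at (64.8, -25) stays empty. The trays lie left and right of the stock and may swap sides.
- teaspoon: Steel teaspoon, 130 x 27 x 11 mm. Lengthwise along its own x; origin at the middle of its length and width, on its underside. Lies flat on the worktop, clear of everything else. Grasp it across the middle with the fingertips close to the surface.
- fork: Steel dessert fork, 193 x 26 x 15 mm. Lengthwise along its own x; origin at the middle of its length and width, on its underside. Lies flat on the worktop, clear of everything else. Grasp it across the middle with the fingertips close to the surface.
- egg_cup: Turned wooden egg cup, standing, 47 mm across its bowl, 58 mm high, narrower at the waist and foot. Origin at the middle of its underside. Grasp the bowl, 35 to 50 mm up.
- salt_shaker: Clear salt shaker with a grey domed cap, standing, 44 mm across its body, 90 mm high. Origin at the middle of its underside; the cap, above 70 mm, narrows to 34 mm. Grasp the body about 55 mm up.
- pepper_mill: Dark wooden pepper mill, standing, 58 mm across its base, 170 mm high. Origin at the middle of its underside. Its round head (123 to 159 mm up) is 48 mm across, with a 12 mm knob on top: grasp the head about 140 mm up. The head does not turn.
- spice_jar: Spice jar with a green cap, 46 mm across, 106 mm high, standing behind the work; a bystander, not for the trays. Origin at the middle of its underside.
- jam_jar: Jam jar with a red lid, 65 mm across, 97 mm high, standing behind the work; a bystander, not for the trays. Origin at the middle of its underside.

How it is judged:
At the end, for the whole second after the job is handed in: Spoon and fork flat on the floor of the shorter and the longer tray's slot (14 mm along, 12 mm across); egg cup and salt shaker upright in the shorter tray's two wells, pepper mill upright in the longer tray's well (12 mm from the centre); on the floors within 4 mm, all released and at rest (x of teaspoon in the frame of egg_tray between -0.014 and 0.014 m and y of teaspoon in the frame of egg_tray between 0.021 and 0.045 m and z of teaspoon in the frame of egg_tray between 0.006 and 0.014 m and angle between the x axis of teaspoon and the x axis of egg_tray, either way round below 0.15 rad and angle between each of teaspoon, fork's own z axis and vertical below 0.1 rad and linear speed of each of teaspoon, fork, egg_cup, salt_shaker, pepper_mill below 0.02 m/s and x of fork in the frame of savoury_tray between -0.014 and 0.014 m and y of fork in the frame of savoury_tray between 0.026 and 0.05 m and z of fork in the frame of savoury_tray between 0.006 and 0.014 m and angle between the x axis of fork and the x axis of savoury_tray, either way round below 0.15 rad and z of egg_cup in the frame of egg_tray between 0.006 and 0.014 m and angle between each of egg_cup, salt_shaker, pepper_mill's own z axis and vertical below 0.08 rad and z of salt_shaker in the frame of egg_tray between 0.006 and 0.014 m and z of pepper_mill in the frame of savoury_tray between 0.006 and 0.014 m and x of pepper_mill in the frame of savoury_tray between -0.0767 and -0.0528 m and y of pepper_mill in the frame of savoury_tray between -0.037 and -0.013 m and ((x of egg_cup in the frame of egg_tray between -0.0655 and -0.0415 m and y of egg_cup in the frame of egg_tray between -0.037 and -0.013 m and x of salt_shaker in the frame of egg_tray between 0.0415 and 0.0655 m and y of salt_shaker in the frame of egg_tray between -0.037 and -0.013 m) or (x of egg_cup in the frame of egg_tray between 0.0415 and 0.0655 m and y of egg_cup in the frame of egg_tray between -0.037 and -0.013 m and x of salt_shaker in the frame of egg_tray between -0.0655 and -0.0415 m and y of salt_shaker in the frame of egg_tray between -0.037 and -0.013 m))); the robot touches nothing.
It fails at once if the spice jar or the jam jar is moved (more than 15 mm) (distance of any of spice_jar, jam_jar from where it was at the start of the episode above 0.015 m).
It fails at once if the egg cup, salt shaker or pepper mill is tipped over (angle between any of egg_cup, salt_shaker, pepper_mill's own z axis and vertical above 0.9 rad).
It also fails if it takes over 144 s, if anything falls off the work surface, if the arm or the gripper's body presses on something with over 40 N, if the wrist force passes 120 N, or if a joint passes its speed limit or range.

## Working session

There is one attempt and no reset: what is moved stays moved. The work goes in short steps, Python scripts to look and compute and a shell command to move; the robot and the scene stay as the last step left them, time stands still between calls to the robot, and variables do not carry over. Pictures are saved under pics/ and viewed, at most 14 in all, crops included, and the job is handed in when it is done.

```bash
mkdir -p pics; ls; cat > h.py <<'E'
import numpy as np, cv2
from scipy.spatial.transform import Rotation as R
from plant import manip
def rot(q): return R.from_quat([q[1],q[2],q[3],q[0]])
def cloud(name):
    im,d=manip.grab_frame(name); p=manip.camera_params(name); K=np.array(p["intrinsics"])
    v,u=np.mgrid[:400,:640]
    c=np.stack([(u-K[0,2])/K[0,0]*d,(v-K[1,2])/K[1,1]*d,d],-1)
    w=c@rot(p["orientation"]).as_matrix().T+np.array(p["xyz"]); w[d<=0]=np.nan
    return im,w
def save(im,n): cv2.imwrite("pics/"+n+".png",im[...,::-1])
E
python3 - <<'E'
from h import *
for n in("scene","top"):
    im,w=cloud(n); save(im,n+"0"); print(n,manip.camera_params(n))
    for q in("egg_tray savoury_tray teaspoon fork egg_cup salt_shaker pepper_mill spice_jar jam_jar").split():
        r=manip.outline_of(n,q)
        for o in r[:2]:
            m=o["region"]; P=w[m]; P=P[~np.isnan(P[:,0])]
            if len(P): print(q,round(o["conf"],2),np.round(o["extent"]),np.round(np.median(P,0),3),np.round(np.percentile(P,2,axis=0),3),np.round(np.percentile(P,98,axis=0),3))
print(manip.state(),manip.tip_extent)
E
```

```text
pics
scene {'intrinsics': array([[517.27621736,   0.        , 317.11778223],
       [  0.        , 517.27621736, 204.18662272],
       [  0.        ,   0.        ,   1.        ]]), 'xyz': array([ 0.14658884, -0.76347503,  0.96462375]), 'orientation': array([-0.35744361,  0.9018266 , -0.22583114,  0.0891243 ])}
egg_tray 0.78 [192. 125. 262. 173.] [0.438 0.324 0.01 ] [0.35  0.267 0.002] [0.523 0.389 0.041]
savoury_tray 0.79 [326. 301. 442. 392.] [ 0.508 -0.376  0.01 ] [ 0.42  -0.439  0.004] [ 0.597 -0.309  0.038]
teaspoon 0.59 [335. 232. 367. 273.] [ 0.568 -0.13   0.004] [ 0.558 -0.195 -0.004] [ 0.583 -0.07   0.011]
fork 0.63 [293. 183. 335. 218.] [0.578 0.046 0.004] [ 0.555 -0.018 -0.004] [0.593 0.136 0.014]
egg_cup 0.93 [263. 212. 285. 241.] [ 0.438 -0.002  0.038] [ 0.417 -0.025 -0.001] [0.46  0.021 0.058]
egg_cup 0.61 [224. 166. 244. 199.] [0.403 0.154 0.046] [ 0.387  0.145 -0.003] [0.44  0.234 0.088]
salt_shaker 0.88 [230. 169. 248. 200.] [0.403 0.154 0.046] [ 0.387  0.145 -0.003] [0.432 0.191 0.088]
salt_shaker 0.38 [281. 254. 309. 316.] [ 0.389 -0.224  0.119] [ 0.37  -0.235  0.01
[... 1879 characters left out ...]
00,  5.27107441e-02,  1.61291045e+00, -1.81823301e-06,
        1.47598242e+00, -1.18987439e-01]), 'joint_vel': array([ 3.14944666e-04,  2.36606790e-05,  1.65729758e-04,  8.51465868e-04,
        1.53011540e-03, -4.16217808e-04]), 'joint_efforts': array([ 7.03746882e-04, -3.93691027e+01, -3.70470893e+01, -1.02445520e-04,
        5.51509256e-04, -3.26114645e-06]), 'tool_pos': array([ 0.20535831, -0.59027966,  0.25029066]), 'tool_rot': array([-5.43197541e-06,  9.86022392e-01,  1.66612853e-01, -1.16923974e-06]), 'contact_force': array([ 0.32462995, -0.0122925 ,  0.99169561]), 'ft_torque': array([-0.03116264, -0.02511446,  0.02775575]), 'grasp_force': 0.0, 'gripper_width': 1.004630153496208} 0.019
```

View pics/top0.png

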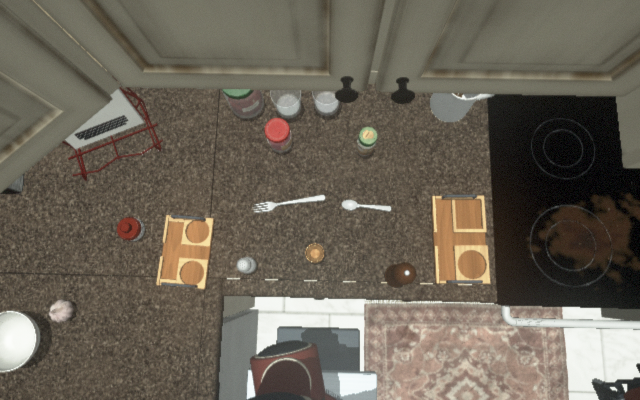

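View pics/scene0.png

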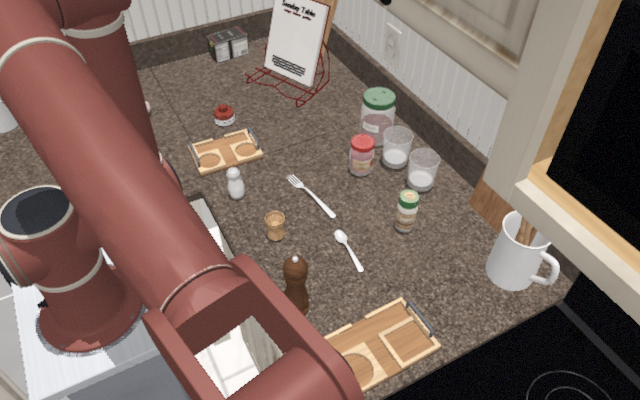

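The top view shows the egg tray at left (186,252), the savoury tray at right (461,240), fork (290,203), spoon (365,206), cup (315,253), salt (246,265) and mill (402,273). The scene view agrees. Next I rectify both trays on the deck plane and measure the objects.

```bash
cat >> h.py <<'E'
def ortho(im,name,x0,y0,nx,ny,z,s=2000):  # up=+x, left=+y ; x0,y0 centre, s px/m
    p=manip.camera_params(name); K=np.array(p["intrinsics"]); Rm=rot(p["orientation"]).as_matrix()
    r,c=np.mgrid[:nx,:ny]; X=x0+(nx/2-r)/s; Y=y0+(ny/2-c)/s
    q=(np.stack([X,Y,0*X+z],-1)-p["xyz"])@Rm
    return cv2.remap(im,(q[...,0]/q[...,2]*K[0,0]+K[0,2]).astype(np.float32),(q[...,1]/q[...,2]*K[1,1]+K[1,2]).astype(np.float32),cv2.INTER_CUBIC)
E
python3 - <<'E'
from h import *
ims={}
for n in("scene","top"):
    im,w=cloud(n); ims[n]=im
    for q,x,y,b in(("egg_cup",.438,0,(.03,.055)),("salt_shaker",.403,.166,(.02,.065)),("pepper_mill",.389,-.208,(.125,.155)),("pepper_mill",.389,-.208,(.01,.04))):
        o=[o for o in manip.outline_of(n,q)]
        o=min(o,key=lambda o:np.hypot(*(np.nanmedian(w[o["region"]],0)[:2]-[x,y])))
        P=w[o["region"]]; P=P[(P[:,2]>b[0])&(P[:,2]<b[1])]; P=P[np.hypot(P[:,0]-x,P[:,1]-y)<.04]
        if len(P)<10: print(n,q,"few"); continue
        A=np.c_[2*P[:,:2],np.ones(len(P))]; s=np.linalg.lstsq(A,(P[:,:2]**2).sum(1),rcond=None)[0]
        print(n,q,b,len(P),"circ",np.round(s[:2],4),"r",np.sqrt(s[2]+s[:2]@s[:2]).round(4),"mean",P.mean(0).round(4), "ztop",np.nanpercentile(w[o["region"]][:,2],98).round(3))
pan=[ortho(ims["top"],"top",.437,.33,270,200,.018),ortho(ims["top"],"top",.51,-.375,270,200,.018)]
def P(s): return np.hstack([cv2.resize(ortho(ims[s],s,x,y,280,200,.018,1000),None,fx=2,fy=2) for x,y in((.437,.33),(.51,-.375))])
save(np.vstack([P("top")]),"trays_top"); 
# cutlery
m=[]
for n in ims:
  for x,y in((.572,.065),(.568,-.13)):
    o=ortho(ims[n],n,x,y,120,240,.006,1000); g=(o.min(2)>150).astype(np.uint8)
    k,l,st,ce=cv2.connectedComponentsWithStats(g); i=1+np.argmax(st[1:,4])
    r,c=np.nonzero(l==i); 
    (cx,cy),(a,b),an=cv2.minAreaRect(np.c_[c,r].astype(np.float32))
    vx,vy,_,_=cv2.fitLine(np.c_[c,r].astype(np.float32),cv2.DIST_HUBER,0,.01,.01).ravel()
    print(n,"centre",round(x+(60-cy)/1000,4),round(y+(120-cx)/1000,4),"size",a,b,"axis yaw",np.arctan2(-vy,-vx).round(3))
    m.append(cv2.resize(o,None,fx=1.6,fy=1.6))
save(np.vstack([np.hstack(m[:2]),np.hstack(m[2:])]),"cutlery")
E
```

```text
scene egg_cup (0.03, 0.055) 269 circ [ 0.4386 -0.0039] r 0.0193 mean [4.40e-01 4.00e-04 4.35e-02] ztop 0.058Traceback (most recent call last):
  File "<stdin>", line 7, in <module>
ValueError: min() iterable argument is empty
```

```bash
cat > m.py <<'E'
from h import *
from scipy.optimize import least_squares
ims={}
for n in("scene","top"):
    im,w=cloud(n); ims[n]=im
    for q,x,y,b,rad in(("egg_cup",.438,0,(.035,.05),.0235),("salt",.403,.166,(.02,.065),.022),("pepper head",.389,-.208,(.13,.15),.023),("pepper base",.389,-.208,(.01,.03),.028)):
        P=w[(w[...,2]>b[0])&(w[...,2]<b[1])&(np.hypot(w[...,0]-x,w[...,1]-y)<.045)]
        if len(P)<10: print(n,q,"few"); continue
        s=least_squares(lambda c:np.hypot(*(P[:,:2]-c).T)-rad,[x,y],loss="soft_l1",f_scale=.002)
        print(n,q,len(P),"circ",np.round(s.x,4),"mean",P.mean(0).round(4))
def P(s): return np.hstack([cv2.resize(ortho(ims[s],s,x,y,280,200,.018,1000),None,fx=2,fy=2) for x,y in((.437,.33),(.51,-.375))])
for s in ims: save(P(s),"trays_"+s)
m=[]
for n in ims:
  for x,y in((.572,.065),(.568,-.13)):
    o=ortho(ims[n],n,x,y,120,240,.006,1000); g=(o.min(2)>150).astype(np.uint8)
    k,l,st,ce=cv2.connectedComponentsWithStats(g); i=1+np.argmax(st[1:,4])
    r,c=np.nonzero(l==i); 
    (cx,cy),(a,b),an=cv2.minAreaRect(np.c_[c,r].astype(np.float32))
    vx,vy,_,_=cv2.fitLine(np.c_[c,r].astype(np.float32),cv2.DIST_HUBER,0,.01,.01).ravel()
    print(n,"centre",round(x+(60-cy)/1000,4),round(y+(120-cx)/1000,4),"size",a,b,"axis yaw",np.arctan2(-vy,-vx).round(3))
    m.append(cv2.resize(o,None,fx=1.6,fy=1.6))
save(np.vstack([np.hstack(m[:2]),np.hstack(m[2:])]),"cutlery")
E
python3 m.py
```

```text
scene egg_cup 148 circ [ 0.4384 -0.0064] mean [0.4408 0.0008 0.0431]
scene salt 227 circ [0.4069 0.1703] mean [0.4025 0.153  0.0419]
scene pepper head 248 circ [ 0.3936 -0.2078] mean [ 0.3877 -0.2213  0.1424]
scene pepper base 52 circ [ 0.3906 -0.2073] mean [ 0.4013 -0.2316  0.0174]
top egg_cup 151 circ [0.43   0.0036] mean [ 0.4386 -0.0005  0.0422]
top salt 97 circ [0.4043 0.1725] mean [0.4037 0.1564 0.046 ]
top pepper head 116 circ [ 0.392  -0.2064] mean [ 0.3909 -0.2013  0.1457]
top pepper base 52 circ [ 0.389  -0.2084] mean [ 0.3833 -0.1898  0.0158]
scene centre 0.5685 0.068 size 26.462482452392578 195.11351013183594 axis yaw 2.953
scene centre 0.5692 -0.1325 size 135.27081298828125 28.142053604125977 axis yaw -3.066
top centre 0.5721 0.0685 size 26.470510482788086 184.17608642578125 axis yaw 2.962
top centre 0.5685 -0.131 size 27.0 128.0 axis yaw -3.072
```

View pics/trays_top.png

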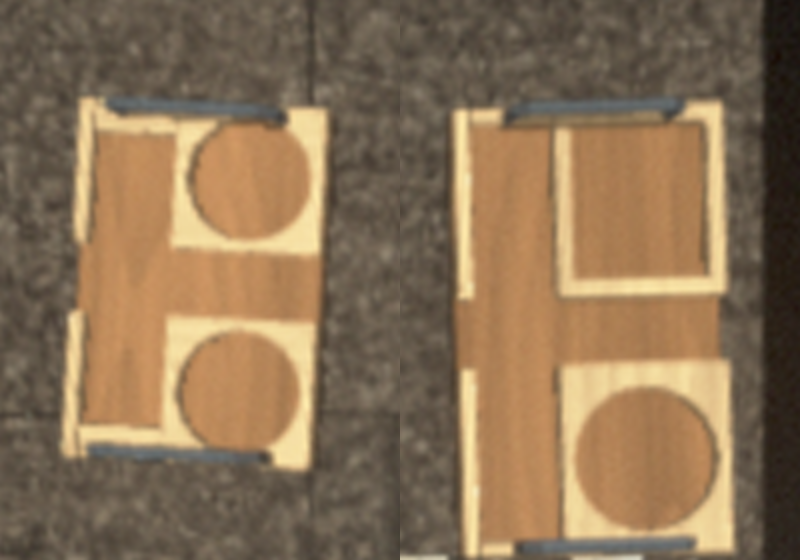

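View pics/cutlery.png

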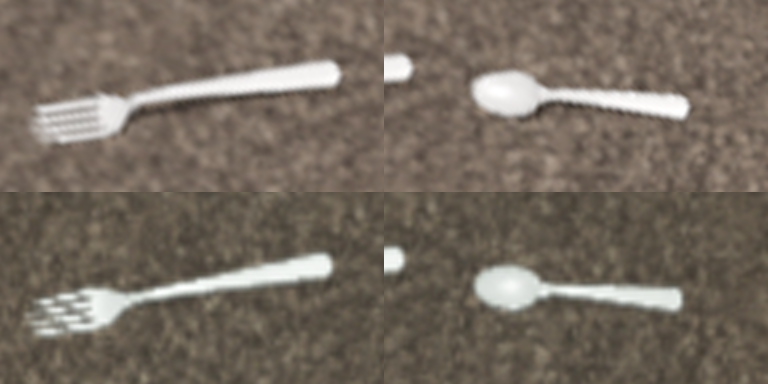

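Deck corners and well centres in the top rectification give egg tray ≈ (0.436, 0.333, −0.05 rad) and savoury tray ≈ (0.486, −0.372, +0.025 rad). The fork's midpoint is ≈ (0.570, 0.070) and the spoon's ≈ (0.566, −0.132). I'll cross-check these with the scene view.

```bash
python3 - <<'E'
from h import *
W=[];
for n in("scene","top"):
    im,w=cloud(n)
    for q,x,y,b in(("cup rim",.438,0,.05),("salt cap",.403,.166,.068),("mill knob",.391,-.207,.161),("mill head",.391,-.207,.125)):
        P=w[(w[...,2]>b)&(np.hypot(w[...,0]-x,w[...,1]-y)<.04)]
        lo,hi=np.percentile(P,3,axis=0),np.percentile(P,97,axis=0)
        print(n,q,len(P),"mid",((lo+hi)/2).round(4),"size",(hi-lo).round(4),"mean",P.mean(0).round(4))
    # tray deck model check: draw outlines
    if n=="scene":
        out=[]
        for x,y,a,L,Wd,sl,wells in((.4357,.3326,-.05,.18,.124,(.146,.033),((-.0535,-.025,.031),(.0535,-.025,.031))),(.486,-.372,.025,.225,.134,(.209,.038),((-.0648,-.025,.036),))):
            o=cv2.resize(ortho(im,n,x,y,260,200,.018,1000),None,fx=2,fy=2)
            f=lambda p:(R.from_euler("z",a).as_matrix()[:2,:2]@np.array(p).T).T@np.array([[0,-1],[-1,0]])*2000+[200,260]
            rect=lambda cx,cy,l,w:np.array([[cx+i*l/2,cy+j*w/2] for i,j in((-1,-1),(1,-1),(1,1),(-1,1))])
            for r_ in(rect(0,0,L,Wd),rect(0,sl[1],sl[0],.042)): cv2.polylines(o,[f(r_).round().astype(np.int32)],True,(255,0,0),1)
            for c in wells: cv2.circle(o,tuple(f([c[:2]])[0].round().astype(int).tolist()),int(c[2]*2000),(0,0,255),1)
            out.append(o)
        save(np.hstack(out),"tray_check")
E
```

```text
scene cup rim 115 mid [ 0.4385 -0.0028  0.0544] size [0.0441 0.0469 0.0083] mean [ 0.4386 -0.0028  0.0545]
scene salt cap 144 mid [0.4045 0.1628 0.079 ] size [0.0301 0.0251 0.0204] mean [0.4035 0.1605 0.0803]
scene mill knob 32 mid [ 0.3943 -0.2091  0.1656] size [0.0096 0.0097 0.0076] mean [ 0.3935 -0.2094  0.1659]
scene mill head 496 mid [ 0.3911 -0.2135  0.1477] size [0.0411 0.0373 0.038 ] mean [ 0.3894 -0.217   0.1485]
top cup rim 82 mid [4.371e-01 3.000e-04 5.620e-02] size [0.0452 0.0442 0.0116] mean [0.4383 0.0008 0.0573]
top salt cap 169 mid [0.403  0.1686 0.0835] size [0.0304 0.0292 0.0166] mean [0.4028 0.1676 0.0853]
top mill knob 43 mid [ 0.3901 -0.2051  0.1668] size [0.0183 0.0193 0.0113] mean [ 0.3914 -0.2054  0.1668]
top mill head 396 mid [ 0.3924 -0.2051  0.1558] size [0.042  0.0418 0.0284] mean [ 0.3915 -0.204   0.1539]
```

View pics/tray_check.png

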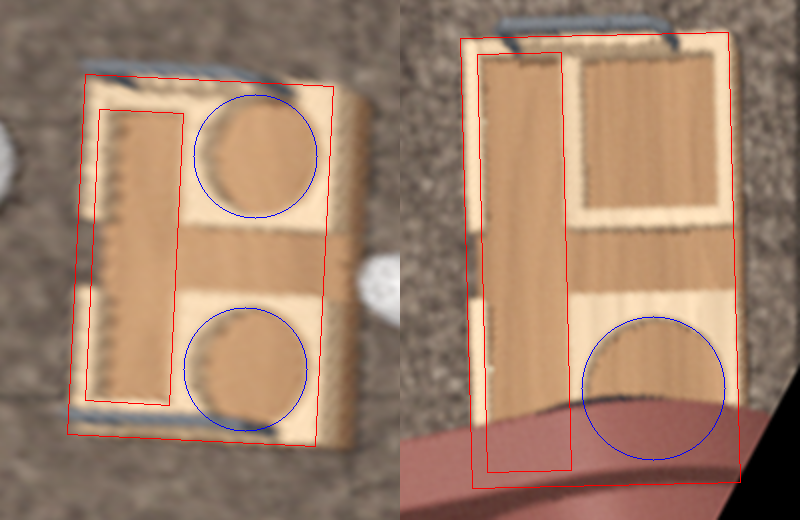

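Outlines match the scene view to within 1–2 mm. I'll write a small calculator and start with the fork.

Units first: shifts go in shares of 62.5 mm and turns go in shares of pi rad. So -0.1775 rad is -0.0565.

```bash
cat > nav.py <<'E'
import sys; from h import *
x,y,z,yaw=map(float,sys.argv[1:]); s=manip.state(); Rm=rot(s["tool_rot"]).as_matrix(); p=s["tool_pos"]
y0=np.arctan2(Rm[1,0],Rm[0,0]); d=(y0-yaw+np.pi)%(2*np.pi)-np.pi   # tool rz, turn first
c,q=np.cos(yaw),np.sin(yaw); D=np.array([x,y,z])-p
print("t",round(s["time"],2),"pos",p.round(4),"yaw",y0.round(4),"tilt",Rm[:,2].round(3),"w",round(s["gripper_width"],3),"gf",round(s["grasp_force"],1),"F",s["contact_force"].round(1),"tip",manip.tip_extent)
print("rz",d.round(4),"then d",(c*D[0]+q*D[1]).round(4),(q*D[0]-c*D[1]).round(4),(-D[2]).round(4),"len",np.linalg.norm(D).round(3))
E
echo '[{"finger_gap": 0.4, "rz": -0.0565}, {"finger_gap": 0.4, "rz": -0.0565}, {"finger_gap": 0.4, "rz": -0.0565}, {"finger_gap": 0.4, "rz": -0.0565}, {"finger_gap": 0.4, "rz": -0.0565}]' | python3 -m crank
echo '[{"finger_gap": 0.4, "rz": -0.0565}, {"finger_gap": 0.4, "rz": -0.0565}, {"finger_gap": 0.4, "rz": -0.0565}]' | python3 -m crank
echo '[{"finger_gap": 0.4, "sx": 0.7152, "sy": 0.5904}, {"finger_gap": 0.4, "sx": 0.7152, "sy": 0.5904}, {"finger_gap": 0.4, "sx": 0.7152, "sy": 0.5904}, {"finger_gap": 0.4, "sx": 0.7152, "sy": 0.5904}, {"finger_gap": 0.4, "sx": 0.7152, "sy": 0.5904}]' | python3 -m crank
echo '[{"finger_gap": 0.4, "sx": 0.7152, "sy": 0.5904}, {"finger_gap": 0.4, "sx": 0.7152, "sy": 0.5904}, {"finger_gap": 0.4, "sx": 0.7152, "sy": 0.5904}, {"finger_gap": 0.4, "sx": 0.7152, "sy": 0.5904}, {"finger_gap": 0.4, "sx": 0.7152, "sy": 0.5904}]' | python3 -m crank
python3 nav.py .5705 .0695 .10 1.755
```

```text
time: 1.98
tool_pos: [0.2054, -0.5903, 0.2503]
tool_rot: [0.0, 0.817, 0.576, 0.0]
contact_force: [-0.4, -0.4, 0.3]
gripper_width: 0.4
grasp_force: 0.0
time: 2.35
tool_pos: [0.2053, -0.5903, 0.2503]
tool_rot: [-0.0, 0.637, 0.771, -0.0]
contact_force: [-0.4, -0.2, -0.2]
gripper_width: 0.397
grasp_force: 0.0
time: 2.98
tool_pos: [0.3465, -0.3352, 0.2506]
tool_rot: [0.0, 0.639, 0.769, -0.0]
contact_force: [1.0, 0.7, 0.6]
gripper_width: 0.398
grasp_force: 0.0
time: 3.6
tool_pos: [0.4871, -0.0815, 0.2507]
tool_rot: [0.001, 0.639, 0.769, 0.0]
contact_force: [0.7, -0.7, 0.1]
gripper_width: 0.402
grasp_force: 0.0
t 3.6 pos [ 0.4871 -0.0815  0.2507] yaw 1.7549 tilt [ 0.001 -0.001 -1.   ] w 0.402 gf 0.0 F [ 0.7 -0.7  0.1] tip 0.019
rz -0.0001 then d 0.1332 0.1097 0.1507 len 0.229
```

To row units: 0.05 m is 0.8, 0.0444 m is 0.7104.

```bash
echo '[{"finger_gap": 0.4, "sx": 0.7104, "sy": 0.5856, "sz": 0.16}, {"finger_gap": 0.4, "sx": 0.7104, "sy": 0.5856, "sz": 0.48}, {"finger_gap": 0.4, "sx": 0.7104, "sy": 0.5856, "sz": 0.48}, {"finger_gap": 0.4, "sz": 0.8}, {"finger_gap": 0.4, "sz": 0.8}]' | python3 -m crank
echo '[{"finger_gap": 0.4, "sz": 0.24}, {"finger_gap": 0.4}]' | python3 -m crank
python3 nav.py .5705 .0695 .024 1.755
```

```text
time: 4.22
tool_pos: [0.5684, 0.065, 0.0816]
tool_rot: [0.001, 0.638, 0.77, 0.0]
contact_force: [0.5, 0.9, -0.1]
gripper_width: 0.4
grasp_force: 0.0
time: 4.47
tool_pos: [0.5676, 0.0639, 0.0673]
tool_rot: [-0.001, 0.639, 0.769, -0.0]
contact_force: [0.4, -1.0, 0.3]
gripper_width: 0.399
grasp_force: 0.0
t 4.47 pos [0.5676 0.0639 0.0673] yaw 1.7545 tilt [-0.001  0.    -1.   ] w 0.399 gf 0.0 F [ 0.4 -1.   0.3] tip 0.019
rz -0.0005 then d 0.005 0.0039 0.0433 len 0.044
```

To row units: 0.022 m is 0.352, 0.015 m is 0.24.

```bash
echo '[{"finger_gap": 0.35, "sx": 0.08, "sy": 0.064, "sz": 0.352}, {"finger_gap": 0.35, "sz": 0.24}, {"finger_gap": 0.35, "sz": 0.096}, {"finger_gap": 0.35}]' | python3 -m crank
echo '[{"finger_gap": 0.0}, {"finger_gap": 0.0}, {"finger_gap": 0.0}, {"finger_gap": 0.0}]' | python3 -m crank
python3 nav.py .5705 .0695 .12 1.755
python3 - <<'E'
from h import *
im,_=manip.grab_frame("scene"); save(cv2.resize(im[120:300,220:480],None,fx=3,fy=3),"fork1")
E
```

```text
time: 4.97
tool_pos: [0.571, 0.0695, 0.0249]
tool_rot: [0.0, 0.639, 0.769, 0.0]
contact_force: [0.5, 0.2, -0.3]
gripper_width: 0.351
grasp_force: 0.0
time: 5.48
tool_pos: [0.5715, 0.0696, 0.0254]
tool_rot: [0.001, 0.639, 0.769, 0.0]
contact_force: [-0.9, 0.0, 4.3]
gripper_width: 0.14
grasp_force: 51.5
t 5.47 pos [0.5715 0.0696 0.0254] yaw 1.7549 tilt [ 0.001 -0.    -1.   ] w 0.14 gf 51.5 F [-0.9  0.   4.3] tip 0.019
rz -0.0001 then d 0.0001 -0.001 -0.0946 len 0.095
```

View pics/fork1.png

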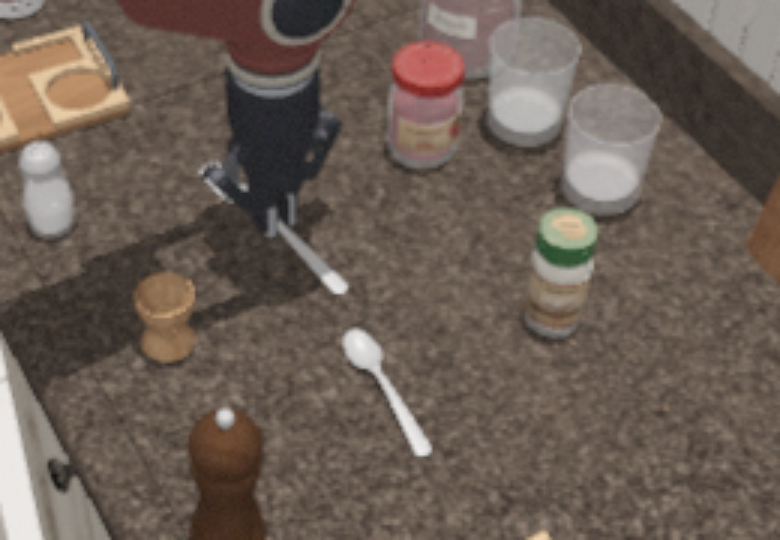

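The gripper's shut on the fork handle mid-length, 12 mm wide. Now lift it and carry it over the savoury slot.

To row units: -0.06 m is -0.96, -0.03 m is -0.48.

```bash
echo '[{"finger_gap": 0, "sz": -0.48}, {"finger_gap": 0, "sz": -0.96}, {"finger_gap": 0, "sz": -0.96}, {"finger_gap": 0, "sz": -0.96}, {"finger_gap": 0}]' | python3 -m crank
python3 nav.py .485 -.335 .235 1.755
```

```text
time: 6.15
tool_pos: [0.574, 0.0698, 0.2414]
tool_rot: [0.005, 0.639, 0.769, 0.004]
contact_force: [-0.1, 0.0, 0.1]
gripper_width: 0.135
grasp_force: 49.7
t 6.15 pos [0.574  0.0698 0.2414] yaw 1.7549 tilt [ 0.012  0.    -1.   ] w 0.135 gf 49.7 F [-0.1  0.   0.1] tip 0.019
rz -0.0001 then d -0.3817 -0.1616 0.0064 len 0.414
```

To row units: -0.0477 m is -0.7632, -0.0202 m is -0.3232.

```bash
echo '[{"finger_gap": 0, "sx": -0.7632, "sy": -0.3232}, {"finger_gap": 0, "sx": -0.7632, "sy": -0.3232}, {"finger_gap": 0, "sx": -0.7632, "sy": -0.3232}, {"finger_gap": 0, "sx": -0.7632, "sy": -0.3232}, {"finger_gap": 0, "sx": -0.7632, "sy": -0.3232}]' | python3 -m crank
echo '[{"finger_gap": 0, "sx": -0.7632, "sy": -0.3232}, {"finger_gap": 0, "sx": -0.7632, "sy": -0.3232}, {"finger_gap": 0, "sx": -0.7632, "sy": -0.3232}, {"finger_gap": 0, "rz": 0.0551}, {"finger_gap": 0, "rz": 0.0551}]' | python3 -m crank
echo '[{"finger_gap": 0, "rz": 0.0551}, {"finger_gap": 0, "rz": 0.0551}, {"finger_gap": 0, "rz": 0.0551}, {"finger_gap": 0, "rz": 0.0551}, {"finger_gap": 0, "rz": 0.0551}]' | python3 -m crank
echo '[{"finger_gap": 0, "rz": 0.0551}, {"finger_gap": 0, "rz": 0.0551}, {"finger_gap": 0, "rz": 0.0551}, {"finger_gap": 0}, {"finger_gap": 0}]' | python3 -m crank
python3 nav.py .485 -.335 .10 .025
```

```text
time: 6.78
tool_pos: [0.514, -0.1844, 0.2324]
tool_rot: [-0.001, 0.639, 0.769, -0.0]
contact_force: [0.4, 0.4, 0.1]
gripper_width: 0.137
grasp_force: 49.8
time: 7.4
tool_pos: [0.4808, -0.3353, 0.232]
tool_rot: [-0.002, 0.764, 0.645, -0.0]
contact_force: [-0.3, 0.1, -0.3]
gripper_width: 0.139
grasp_force: 49.8
time: 8.02
tool_pos: [0.4812, -0.3344, 0.2321]
tool_rot: [-0.001, 0.964, 0.266, -0.001]
contact_force: [-0.2, 0.5, 0.1]
gripper_width: 0.142
grasp_force: 49.8
time: 8.65
tool_pos: [0.4815, -0.3347, 0.2333]
tool_rot: [-0.001, 1.0, 0.014, -0.001]
contact_force: [0.3, -0.2, -0.4]
gripper_width: 0.143
grasp_force: 49.8
t 8.65 pos [ 0.4815 -0.3347  0.2333] yaw 0.0272 tilt [-0.001  0.001 -1.   ] w 0.143 gf 49.8 F [ 0.3 -0.2 -0.4] tip 0.019
rz 0.0022 then d 0.0035 0.0004 0.1333 len 0.133
```

To row units: 0.05 m is 0.8, 0.045 m is 0.72.

```bash
echo '[{"finger_gap": 0, "sx": 0.056, "sy": 0.0064, "sz": 0.72}, {"finger_gap": 0, "sz": 0.8}, {"finger_gap": 0, "sz": 0.64}, {"finger_gap": 0}]' | python3 -m crank
python3 nav.py .485 -.335 .0355 .025
python3 - <<'E'
from h import *
o=[]
for n in("top","scene"):
    im,_=manip.grab_frame(n); o.append(cv2.resize(ortho(im,n,.486,-.35,260,200,.082,1000),None,fx=2,fy=2))
    o[-1][260-0,:]=255; 
save(np.hstack(o),"fork2")
E
```

```text
time: 9.15
tool_pos: [0.4829, -0.3331, 0.095]
tool_rot: [-0.003, 1.0, 0.013, -0.003]
contact_force: [0.0, -0.8, 0.3]
gripper_width: 0.134
grasp_force: 49.8
t 9.15 pos [ 0.4829 -0.3331  0.095 ] yaw 0.0262 tilt [-0.007  0.006 -1.   ] w 0.134 gf 49.8 F [ 0.  -0.8  0.3] tip 0.019
rz 0.0012 then d 0.0021 0.0019 0.0595 len 0.06
```

View pics/fork2.png

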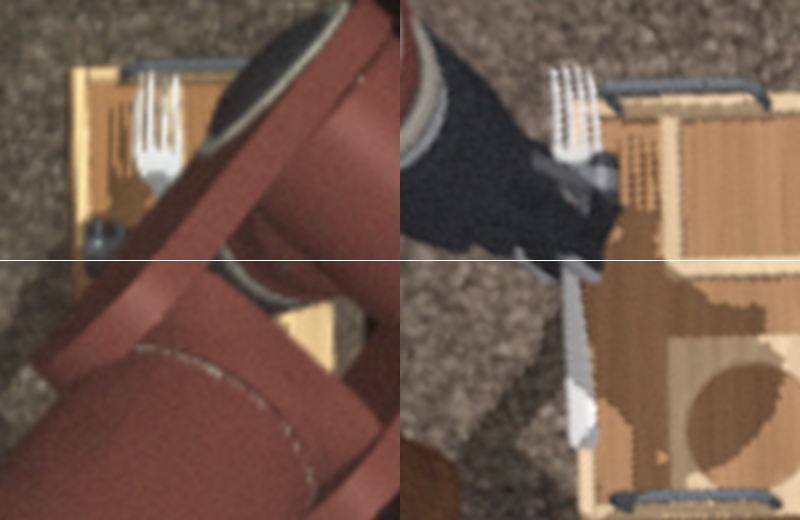

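Ends of the fork are seen at tines (575,68) and handle (583,446) in the scene panel. It's centred within about 3 mm and its yaw matches the tray, so I lower it.

To row units: 0.03 m is 0.48, 0.002 m is 0.032.

```bash
echo '[{"finger_gap": 0, "sx": 0.016, "sy": 0.032, "sz": 0.48}, {"finger_gap": 0, "sz": 0.32}, {"finger_gap": 0, "sz": 0.08}, {"finger_gap": 0, "sz": 0.048}, {"finger_gap": 0}]' | python3 -m crank
python3 nav.py .484 -.335 .0355 .025
```

```text
time: 9.88
tool_pos: [0.4868, -0.3377, 0.0423]
tool_rot: [0.0, 1.0, 0.012, 0.0]
contact_force: [0.3, -0.5, 0.1]
gripper_width: 0.137
grasp_force: 49.8
t 9.88 pos [ 0.4868 -0.3377  0.0423] yaw 0.0249 tilt [ 0.001 -0.001 -1.   ] w 0.137 gf 49.8 F [ 0.3 -0.5  0.1] tip 0.019
rz -0.0001 then d -0.0028 -0.0028 0.0068 len 0.008
```

To row units: 0.004 m is 0.064, -0.003 m is -0.048.

```bash
echo '[{"finger_gap": 0, "sx": -0.048, "sy": -0.04}, {"finger_gap": 0, "sz": 0.064}, {"finger_gap": 0, "sz": 0.032}, {"finger_gap": 0}, {"finger_gap": 0}]' | python3 -m crank
python3 nav.py .484 -.335 .0355 .025
```

```text
time: 10.5
tool_pos: [0.4834, -0.3349, 0.0355]
tool_rot: [-0.0, 1.0, 0.012, -0.0]
contact_force: [-0.2, -0.0, 0.1]
gripper_width: 0.14
grasp_force: 50.0
t 10.5 pos [ 0.4834 -0.3349  0.0355] yaw 0.0248 tilt [-0.  0. -1.] w 0.14 gf 50.0 F [-0.2 -0.   0.1] tip 0.019
rz -0.0002 then d 0.0006 0.0001 -0.0 len 0.001
```

To row units: 0.0005 m is 0.008.

```bash
echo '[{"finger_gap": 0.3, "sz": 0.008}, {"finger_gap": 0.3}, {"finger_gap": 0.3}]' | python3 -m crank
echo '[{"finger_gap": 0.3, "sz": -0.32}, {"finger_gap": 0.3, "sz": -0.96}, {"finger_gap": 0.4, "sz": -0.96}, {"finger_gap": 0.4, "sz": -0.96}]' | python3 -m crank
echo '[{"finger_gap": 0.4, "sx": 0.424, "sy": -1.08, "rz": -0.0525}, {"finger_gap": 0.4, "rz": -0.0525}, {"finger_gap": 0.4, "rz": -0.0525}, {"finger_gap": 0.4, "rz": -0.0525}, {"finger_gap": 0.4, "rz": -0.0525}]' | python3 -m crank
echo '[{"finger_gap": 0.4, "rz": -0.0525}, {"finger_gap": 0.4, "rz": -0.0525}, {"finger_gap": 0.4, "rz": -0.0525}, {"finger_gap": 0.4, "rz": -0.0525}, {"finger_gap": 0.4}]' | python3 -m crank
python3 nav.py .566 -.132 .07 1.51
```

```text
time: 10.88
tool_pos: [0.4834, -0.3349, 0.035]
tool_rot: [0.0, 1.0, 0.012, 0.0]
contact_force: [0.3, -0.2, 0.3]
gripper_width: 0.297
grasp_force: 0.0
time: 11.38
tool_pos: [0.4833, -0.3349, 0.2388]
tool_rot: [0.001, 1.0, 0.012, 0.001]
contact_force: [1.6, -0.2, 0.6]
gripper_width: 0.401
grasp_force: 0.0
time: 12.0
tool_pos: [0.5049, -0.2762, 0.2369]
tool_rot: [0.001, 0.91, 0.415, 0.0]
contact_force: [-0.4, -0.2, 0.5]
gripper_width: 0.4
grasp_force: 0.0
time: 12.62
tool_pos: [0.5049, -0.2763, 0.2366]
tool_rot: [0.001, 0.729, 0.685, 0.0]
contact_force: [0.7, 0.2, 0.3]
gripper_width: 0.395
grasp_force: 0.0
t 12.62 pos [ 0.5049 -0.2763  0.2366] yaw 1.5079 tilt [ 0.001 -0.001 -1.   ] w 0.395 gf 0.0 F [0.7 0.2 0.3] tip 0.019
rz -0.0021 then d 0.1478 0.0523 0.1666 len 0.229
```

To row units: 0.05 m is 0.8, 0.0493 m is 0.7888.

```bash
echo '[{"finger_gap": 0.4, "sx": 0.7888, "sy": 0.2784}, {"finger_gap": 0.4, "sx": 0.7888, "sy": 0.2784}, {"finger_gap": 0.4, "sx": 0.7888, "sy": 0.2784, "sz": 0.32}, {"finger_gap": 0.4, "sz": 0.8}, {"finger_gap": 0.4, "sz": 0.8}]' | python3 -m crank
echo '[{"finger_gap": 0.35, "sz": 0.64}, {"finger_gap": 0.35}, {"finger_gap": 0.35}]' | python3 -m crank
python3 nav.py .566 -.132 .0245 1.51
python3 - <<'E'
from h import *
im,w=manip.grab_frame("scene"); v=[ortho(im,"scene",.566,-.132,120,160,.006,2000)]
im,w=cloud("top")
v.append(ortho(im,"top",.566,-.132,120,160,.006,2000))
a=cv2.resize(np.hstack(v),None,fx=2,fy=2)
b=np.hstack([cv2.resize(ortho(manip.grab_frame("top")[0],"top",.486,-.37,260,200,.018,1000),None,fx=1,fy=1)]); 
c=np.zeros((540,640,3),np.uint8); c[:240,:]=a; c[250:510,:200]=b; c[250:510,220:420]=ortho(manip.grab_frame("scene")[0],"scene",.486,-.37,260,200,.018,1000)
save(c,"spoon1")
E
```

```text
time: 13.25
tool_pos: [0.5668, -0.131, 0.1154]
tool_rot: [0.001, 0.729, 0.685, 0.001]
contact_force: [0.7, 0.5, -0.3]
gripper_width: 0.402
grasp_force: 0.0
time: 13.62
tool_pos: [0.5671, -0.1323, 0.0773]
tool_rot: [0.001, 0.729, 0.685, 0.001]
contact_force: [-0.2, 0.7, 1.3]
gripper_width: 0.349
grasp_force: 0.0
t 13.62 pos [ 0.5671 -0.1323  0.0773] yaw 1.5086 tilt [ 0.003 -0.001 -1.   ] w 0.349 gf 0.0 F [-0.2  0.7  1.3] tip 0.019
rz -0.0014 then d 0.0002 -0.0012 0.0528 len 0.053
```

View pics/spoon1.png

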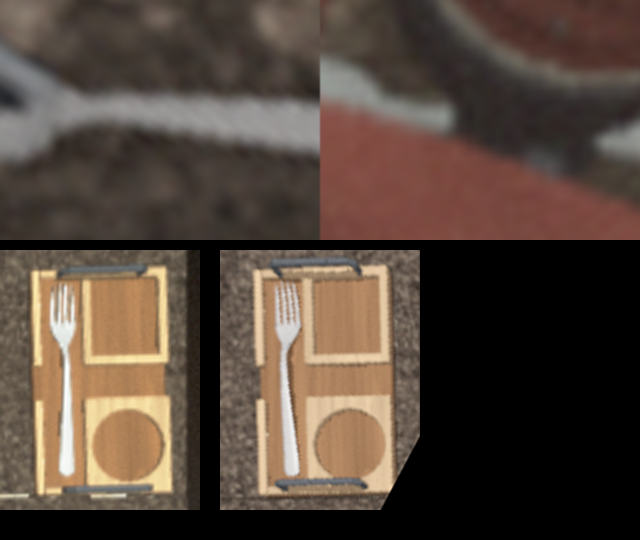

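The fork lies centred in its slot. The spoon handle is under the jaws, so I descend.

To row units: 0.03 m is 0.48, 0.018 m is 0.288.

```bash
echo '[{"finger_gap": 0.35, "sz": 0.48}, {"finger_gap": 0.35, "sz": 0.288}, {"finger_gap": 0.35, "sz": 0.072}, {"finger_gap": 0.35}]' | python3 -m crank
echo '[{"finger_gap": 0.0}, {"finger_gap": 0.0}, {"finger_gap": 0.0}, {"finger_gap": 0.0}]' | python3 -m crank
python3 nav.py .4373 .365 .245 1.51
```

```text
time: 14.32
tool_pos: [0.566, -0.1318, 0.0227]
tool_rot: [-0.0, 0.728, 0.685, 0.0]
contact_force: [-0.1, -0.6, -0.1]
gripper_width: 0.348
grasp_force: 0.0
time: 14.82
tool_pos: [0.5686, -0.1328, 0.0259]
tool_rot: [0.003, 0.728, 0.685, 0.001]
contact_force: [-0.2, -0.5, 7.3]
gripper_width: 0.132
grasp_force: 57.8
t 14.82 pos [ 0.5686 -0.1328  0.0259] yaw 1.5097 tilt [ 0.006 -0.002 -1.   ] w 0.132 gf 57.8 F [-0.2 -0.5  7.3] tip 0.019
rz -0.0003 then d 0.4889 -0.1613 -0.2191 len 0.56
```

To row units: -0.06 m is -0.96, -0.01 m is -0.16.

```bash
echo '[{"finger_gap": 0, "sz": -0.48}, {"finger_gap": 0, "sz": -0.96}, {"finger_gap": 0, "sz": -0.96}, {"finger_gap": 0, "sz": -0.96}, {"finger_gap": 0, "sz": -0.16}]' | python3 -m crank
echo '[{"finger_gap": 0, "sx": 0.8688, "sy": -0.2864}, {"finger_gap": 0, "sx": 0.8688, "sy": -0.2864}, {"finger_gap": 0, "sx": 0.8688, "sy": -0.2864}, {"finger_gap": 0, "sx": 0.8688, "sy": -0.2864}, {"finger_gap": 0, "sx": 0.8688, "sy": -0.2864}]' | python3 -m crank
echo '[{"finger_gap": 0, "sx": 0.8688, "sy": -0.2864}, {"finger_gap": 0, "sx": 0.8688, "sy": -0.2864}, {"finger_gap": 0, "sx": 0.8688, "sy": -0.2864}, {"finger_gap": 0, "sx": 0.8688, "sy": -0.2864}, {"finger_gap": 0, "rz": 0.0552}]' | python3 -m crank
echo '[{"finger_gap": 0, "rz": 0.0552}, {"finger_gap": 0, "rz": 0.0552}, {"finger_gap": 0, "rz": 0.0552}, {"finger_gap": 0, "rz": 0.0552}, {"finger_gap": 0, "rz": 0.0552}]' | python3 -m crank
echo '[{"finger_gap": 0, "rz": 0.0552}, {"finger_gap": 0, "rz": 0.0552}, {"finger_gap": 0, "rz": 0.0552}, {"finger_gap": 0}, {"finger_gap": 0}]' | python3 -m crank
python3 nav.py .4373 .365 .10 -.05
```

```text
time: 15.45
tool_pos: [0.5686, -0.1327, 0.2502]
tool_rot: [0.006, 0.728, 0.685, 0.003]
contact_force: [0.2, 0.3, 0.0]
gripper_width: 0.134
grasp_force: 56.6
time: 16.08
tool_pos: [0.492, 0.1463, 0.2419]
tool_rot: [-0.0, 0.728, 0.685, -0.0]
contact_force: [0.5, 0.3, -0.6]
gripper_width: 0.128
grasp_force: 56.6
time: 16.7
tool_pos: [0.4329, 0.3688, 0.2416]
tool_rot: [-0.0, 0.785, 0.62, -0.001]
contact_force: [0.3, -0.2, -0.6]
gripper_width: 0.129
grasp_force: 56.6
time: 17.32
tool_pos: [0.4345, 0.3656, 0.2416]
tool_rot: [0.0, 0.973, 0.23, -0.001]
contact_force: [-0.0, 1.5, -0.6]
gripper_width: 0.128
grasp_force: 56.6
time: 17.95
tool_pos: [0.4347, 0.3657, 0.2421]
tool_rot: [0.0, 1.0, -0.024, -0.0]
contact_force: [-0.1, -0.5, -0.1]
gripper_width: 0.133
grasp_force: 56.6
t 17.95 pos [0.4347 0.3657 0.2421] yaw -0.0475 tilt [-0.001 -0.    -1.   ] w 0.133 gf 56.6 F [-0.1 -0.5 -0.1] tip 0.019
rz 0.0025 then d 0.0027 0.0006 0.1421 len 0.142
```

To row units: 0.05 m is 0.8, 0.04 m is 0.64.

```bash
echo '[{"finger_gap": 0, "sx": 0.0432, "sy": 0.0096, "sz": 0.8}, {"finger_gap": 0, "sz": 0.8}, {"finger_gap": 0, "sz": 0.64}, {"finger_gap": 0}, {"finger_gap": 0}]' | python3 -m crank
python3 nav.py .4373 .365 .036 -.05
python3 - <<'E'
from h import *
o=[]
for n in("top","scene"):
    im,_=manip.grab_frame(n); o.append(cv2.resize(ortho(im,n,.437,.35,260,200,.082,1000),None,fx=2,fy=2)); o[-1][260,:]=255
save(np.hstack(o),"spoon2")
E
```

```text
time: 18.58
tool_pos: [0.4385, 0.3658, 0.1043]
tool_rot: [-0.001, 1.0, -0.025, 0.001]
contact_force: [0.2, 0.3, 0.3]
gripper_width: 0.133
grasp_force: 56.6
t 18.57 pos [0.4385 0.3658 0.1043] yaw -0.0491 tilt [ 0.002  0.001 -1.   ] w 0.133 gf 56.6 F [0.2 0.3 0.3] tip 0.019
rz 0.0009 then d -0.0011 0.0008 0.0683 len 0.068
```

View pics/spoon2.png

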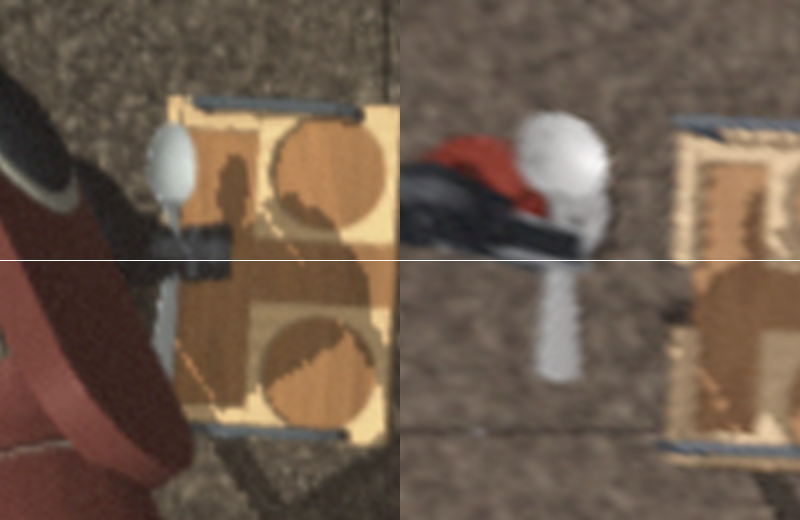

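The spoon is gripped mid-handle, with its bowl tip at (172,124) in the top panel. It sits about 2 mm forward, so I trim that and lower it.

Units first: shifts go in shares of 62.5 mm and turns go in shares of pi rad. So 0.03 m is 0.48, 0.025 m is 0.4.

```bash
echo '[{"finger_gap": 0, "sx": -0.048, "sy": 0.016, "sz": 0.48}, {"finger_gap": 0, "sz": 0.4}, {"finger_gap": 0, "sz": 0.08}, {"finger_gap": 0}, {"finger_gap": 0}]' | python3 -m crank
python3 nav.py .4355 .365 .036 -.05
```

```text
time: 19.3
tool_pos: [0.4356, 0.365, 0.0444]
tool_rot: [-0.001, 1.0, -0.025, 0.001]
contact_force: [0.0, 0.0, -0.2]
gripper_width: 0.129
grasp_force: 56.6
t 19.3 pos [0.4356 0.365  0.0444] yaw -0.0498 tilt [ 0.003  0.002 -1.   ] w 0.129 gf 56.6 F [ 0.   0.  -0.2] tip 0.019
rz 0.0002 then d -0.0001 0.0 0.0084 len 0.008
```

To row units: 0.0055 m is 0.088, 0.0025 m is 0.04.

```bash
echo '[{"finger_gap": 0, "sz": 0.088}, {"finger_gap": 0, "sz": 0.04}, {"finger_gap": 0}, {"finger_gap": 0}]' | python3 -m crank
echo '[{"finger_gap": 0.3}, {"finger_gap": 0.3}, {"finger_gap": 0.3}]' | python3 -m crank
echo '[{"finger_gap": 0.3, "sz": -0.32}, {"finger_gap": 0.4, "sz": -0.96}, {"finger_gap": 1, "sz": -0.96}, {"finger_gap": 1, "sz": -0.48}, {"finger_gap": 1}]' | python3 -m crank
python3 nav.py .438 -.0012 .20 -.05
```

```text
time: 19.8
tool_pos: [0.4349, 0.3647, 0.0359]
tool_rot: [-0.0, 1.0, -0.025, 0.0]
contact_force: [-2.6, 0.1, 6.0]
gripper_width: 0.13
grasp_force: 59.0
time: 20.18
tool_pos: [0.4342, 0.3641, 0.0341]
tool_rot: [0.0, 1.0, -0.025, -0.0]
contact_force: [1.2, -0.3, 0.4]
gripper_width: 0.3
grasp_force: 0.0
time: 20.8
tool_pos: [0.4363, 0.3655, 0.21]
tool_rot: [-0.002, 1.0, -0.025, 0.004]
contact_force: [0.8, 0.5, -0.3]
gripper_width: 0.991
grasp_force: 0.0
t 20.8 pos [0.4363 0.3655 0.21  ] yaw -0.0499 tilt [ 0.007  0.005 -1.   ] w 0.991 gf 0.0 F [ 0.8  0.5 -0.3] tip 0.019
rz 0.0001 then d 0.02 0.3661 0.01 len 0.367
```

To row units: 0.0523 m is 0.8368, 0.0029 m is 0.0464.

```bash
echo '[{"finger_gap": 1, "sx": 0.0464, "sy": 0.8368}, {"finger_gap": 1, "sx": 0.0464, "sy": 0.8368}, {"finger_gap": 1, "sx": 0.0464, "sy": 0.8368}, {"finger_gap": 1, "sx": 0.0464, "sy": 0.8368}, {"finger_gap": 1, "sx": 0.0464, "sy": 0.8368}]' | python3 -m crank
echo '[{"finger_gap": 1, "sx": 0.0464, "sy": 0.8368}, {"finger_gap": 1, "sx": 0.0464, "sy": 0.8368}, {"finger_gap": 1, "sz": 0.8}, {"finger_gap": 1, "sz": 0.48}, {"finger_gap": 1}]' | python3 -m crank
echo '[{"finger_gap": 1}]' | python3 -m crank
python3 nav.py .438 -.0012 .043 -.05
python3 - <<'E'
from h import *
o=[]
for n in("top","scene"):
    im,w=cloud(n); o.append(cv2.resize(ortho(im,n,.437,.33,260,200,.014,1000),None,fx=2,fy=2)); o[-1][260,:]=255
save(np.hstack(o),"spoon3")
E
```

```text
time: 21.42
tool_pos: [0.4348, 0.1008, 0.2032]
tool_rot: [0.0, 1.0, -0.025, -0.001]
contact_force: [1.2, -0.1, -0.2]
gripper_width: 0.999
grasp_force: 0.0
time: 22.05
tool_pos: [0.4334, -0.002, 0.1207]
tool_rot: [-0.001, 1.0, -0.025, -0.004]
contact_force: [0.3, -0.1, -0.0]
gripper_width: 1.004
grasp_force: 0.0
time: 22.18
tool_pos: [0.4368, -0.0023, 0.1253]
tool_rot: [0.0, 1.0, -0.025, 0.0]
contact_force: [0.4, -0.1, -0.0]
gripper_width: 1.003
grasp_force: 0.0
t 22.18 pos [ 0.4368 -0.0023  0.1253] yaw -0.0497 tilt [ 0.001 -0.    -1.   ] w 1.003 gf 0.0 F [ 0.4 -0.1 -0. ] tip 0.019
rz 0.0003 then d 0.0011 -0.0012 0.0823 len 0.082
```

View pics/spoon3.png

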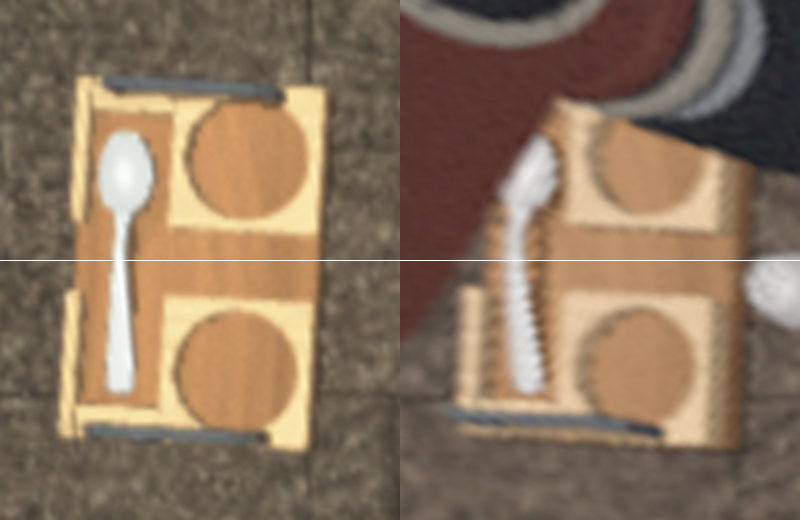

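The spoon lies inside its slot, from (124,130) to (120,392) in the top panel. Next is the egg cup.

To row units: 0.04 m is 0.64, 0.03 m is 0.48.

```bash
echo '[{"finger_gap": 1, "sx": 0.016, "sy": -0.016, "sz": 0.64}, {"finger_gap": 1, "sz": 0.48}, {"finger_gap": 1, "sz": 0.192}, {"finger_gap": 1}, {"finger_gap": 1}]' | python3 -m crank
echo '[{"finger_gap": 0.3}, {"finger_gap": 0.3}, {"finger_gap": 0.3}, {"finger_gap": 0.3}, {"finger_gap": 0.3}]' | python3 -m crank
python3 nav.py .438 -.0012 .15 -.05
```

```text
time: 22.9
tool_pos: [0.4389, -0.0016, 0.0442]
tool_rot: [0.0, 1.0, -0.025, 0.001]
contact_force: [-0.5, 0.2, 0.6]
gripper_width: 0.996
grasp_force: 0.0
time: 23.52
tool_pos: [0.4382, -0.0014, 0.0434]
tool_rot: [-0.0, 1.0, -0.025, 0.001]
contact_force: [-0.6, 0.4, 6.1]
gripper_width: 0.525
grasp_force: 61.1
t 23.52 pos [ 0.4382 -0.0014  0.0434] yaw -0.05 tilt [ 0.001  0.    -1.   ] w 0.525 gf 61.1 F [-0.6  0.4  6.1] tip 0.019
rz 0.0 then d -0.0002 -0.0002 -0.1066 len 0.107
```

To row units: -0.05 m is -0.8, -0.02 m is -0.32.

```bash
echo '[{"finger_gap": 0.3, "sz": -0.32}, {"finger_gap": 0.3, "sz": -0.8}, {"finger_gap": 0.3, "sz": -0.8}, {"finger_gap": 0.3, "sz": -0.16}, {"finger_gap": 0.3}]' | python3 -m crank
python3 nav.py .4879 .3044 .12 -.05
```

```text
time: 24.15
tool_pos: [0.4375, -0.0015, 0.1725]
tool_rot: [0.0, 1.0, -0.025, 0.0]
contact_force: [-0.4, 0.3, -0.4]
gripper_width: 0.521
grasp_force: 61.3
t 24.15 pos [ 0.4375 -0.0015  0.1725] yaw -0.0499 tilt [ 0.001 -0.    -1.   ] w 0.521 gf 61.3 F [-0.4  0.3 -0.4] tip 0.019
rz 0.0001 then d 0.035 -0.308 0.0525 len 0.314
```

To row units: -0.0514 m is -0.8224, 0.0058 m is 0.0928.

```bash
echo '[{"finger_gap": 0.3, "sx": 0.0928, "sy": -0.8224}, {"finger_gap": 0.3, "sx": 0.0928, "sy": -0.8224}, {"finger_gap": 0.3, "sx": 0.0928, "sy": -0.8224}, {"finger_gap": 0.3, "sx": 0.0928, "sy": -0.8224}, {"finger_gap": 0.3, "sx": 0.0928, "sy": -0.8224}]' | python3 -m crank
echo '[{"finger_gap": 0.3, "sx": 0.0928, "sy": -0.8224}, {"finger_gap": 0.3, "sz": 0.64}, {"finger_gap": 0.3}, {"finger_gap": 0.3}, {"finger_gap": 0.3}]' | python3 -m crank
python3 nav.py .4879 .3044 .0535 -.05
```

```text
time: 24.78
tool_pos: [0.4778, 0.255, 0.1692]
tool_rot: [0.001, 1.0, -0.025, -0.002]
contact_force: [0.7, -0.7, -0.6]
gripper_width: 0.521
grasp_force: 61.4
time: 25.4
tool_pos: [0.4884, 0.3046, 0.1338]
tool_rot: [-0.0, 1.0, -0.025, 0.001]
contact_force: [0.4, -0.8, -0.7]
gripper_width: 0.52
grasp_force: 61.5
t 25.4 pos [0.4884 0.3046 0.1338] yaw -0.0508 tilt [ 0.002  0.001 -1.   ] w 0.52 gf 61.5 F [ 0.4 -0.8 -0.7] tip 0.019
rz -0.0008 then d -0.0005 0.0002 0.0803 len 0.08
```

To row units: 0.04 m is 0.64, 0.006 m is 0.096.

```bash
echo '[{"finger_gap": 0.3, "sx": -0.008, "sz": 0.64}, {"finger_gap": 0.3, "sz": 0.48}, {"finger_gap": 0.3, "sz": 0.096}, {"finger_gap": 0.3}, {"finger_gap": 0.3}]' | python3 -m crank
echo '[{"finger_gap": 0.3, "sz": 0.048}, {"finger_gap": 0.3}, {"finger_gap": 0.3}]' | python3 -m crank
python3 nav.py .4879 .3044 .0535 -.05
```

```text
time: 26.02
tool_pos: [0.4886, 0.3054, 0.0587]
tool_rot: [-0.001, 1.0, -0.025, 0.002]
contact_force: [0.1, 1.5, -0.6]
gripper_width: 0.524
grasp_force: 61.5
time: 26.4
tool_pos: [0.4872, 0.3049, 0.0537]
tool_rot: [-0.0, 1.0, -0.025, 0.0]
contact_force: [-0.2, -1.3, -0.4]
gripper_width: 0.523
grasp_force: 61.5
t 26.4 pos [0.4872 0.3049 0.0537] yaw -0.0498 tilt [ 0.  0. -1.] w 0.523 gf 61.5 F [-0.2 -1.3 -0.4] tip 0.019
rz 0.0002 then d 0.0007 0.0005 0.0002 len 0.001
```

To row units: 0.001 m is 0.016.

```bash
echo '[{"finger_gap": 0.3, "sz": 0.016}, {"finger_gap": 0.3}, {"finger_gap": 0.7}, {"finger_gap": 0.85}, {"finger_gap": 0.85}]' | python3 -m crank
echo '[{"finger_gap": 0.85, "sz": -0.32}, {"finger_gap": 0.85, "sz": -0.96}, {"finger_gap": 1, "sz": -0.96}, {"finger_gap": 1}, {"finger_gap": 1}]' | python3 -m crank
python3 nav.py .4037 .165 .13 -.05
```

```text
time: 27.02
tool_pos: [0.487, 0.3048, 0.0522]
tool_rot: [0.0, 1.0, -0.025, -0.0]
contact_force: [-0.3, -0.6, 0.1]
gripper_width: 0.85
grasp_force: 0.0
time: 27.65
tool_pos: [0.4873, 0.305, 0.1936]
tool_rot: [-0.0, 1.0, -0.025, 0.001]
contact_force: [0.1, 0.4, -0.2]
gripper_width: 1.001
grasp_force: 0.0
t 27.65 pos [0.4873 0.305  0.1936] yaw -0.0499 tilt [ 0.001  0.001 -1.   ] w 1.001 gf 0.0 F [ 0.1  0.4 -0.2] tip 0.019
rz 0.0001 then d -0.0765 0.144 0.0636 len 0.175
```

To row units: 0.048 m is 0.768, 0.04 m is 0.64.

```bash
echo '[{"finger_gap": 1, "sx": -0.408, "sy": 0.768}, {"finger_gap": 1, "sx": -0.408, "sy": 0.768}, {"finger_gap": 1, "sx": -0.408, "sy": 0.768}, {"finger_gap": 1, "sz": 0.64}, {"finger_gap": 1}]' | python3 -m crank
echo '[{"finger_gap": 1}, {"finger_gap": 1}]' | python3 -m crank
python3 nav.py .4037 .165 .056 -.05
python3 - <<'E'
from h import *
for n in("scene","top"):
    im,w=cloud(n)
    for q,x,y,b in(("cup rim",.4879,.3044,.055),("salt cap",.4037,.165,.068)):
        P=w[(w[...,2]>b)&(w[...,2]<.095)&(np.hypot(w[...,0]-x,w[...,1]-y)<.03)]
        if len(P)<5: continue
        lo,hi=np.percentile(P,3,axis=0),np.percentile(P,97,axis=0)
        print(n,q,len(P),"mid",((lo+hi)/2).round(4),"size",(hi-lo).round(4),"top",hi[2])
E
```

```text
time: 28.28
tool_pos: [0.4001, 0.1638, 0.1481]
tool_rot: [0.001, 1.0, -0.025, -0.004]
contact_force: [-0.2, -0.5, -0.2]
gripper_width: 0.996
grasp_force: 0.0
time: 28.52
tool_pos: [0.4043, 0.1654, 0.1535]
tool_rot: [-0.0, 1.0, -0.025, 0.0]
contact_force: [0.4, -0.4, 0.0]
gripper_width: 0.999
grasp_force: 0.0
t 28.52 pos [0.4043 0.1654 0.1535] yaw -0.0491 tilt [ 0.001  0.    -1.   ] w 0.999 gf 0.0 F [ 0.4 -0.4  0. ] tip 0.019
rz 0.0009 then d -0.0006 0.0004 0.0975 len 0.097
scene cup rim 93 mid [0.4934 0.3033 0.0615] size [0.032  0.0489 0.012 ] top 0.06751685332514666
scene salt cap 138 mid [0.4037 0.1628 0.0791] size [0.0284 0.0251 0.0184] top 0.08831243833683615
top cup rim 114 mid [0.4902 0.3052 0.0638] size [0.0374 0.0447 0.0158] top 0.07171773038099703
```

Cup rim is 68 mm up, so it's on the well floor. Now the salt shaker.

To row units: 0.04 m is 0.64, 0.017 m is 0.272.

```bash
echo '[{"finger_gap": 1, "sz": 0.64}, {"finger_gap": 1, "sz": 0.64}, {"finger_gap": 1, "sz": 0.272}, {"finger_gap": 1}, {"finger_gap": 1}]' | python3 -m crank
echo '[{"finger_gap": 0.25}, {"finger_gap": 0.25}, {"finger_gap": 0.25}, {"finger_gap": 0.25}, {"finger_gap": 0.25}]' | python3 -m crank
python3 nav.py .381 .3097 .17 -.05
```

```text
time: 29.25
tool_pos: [0.4046, 0.1652, 0.0568]
tool_rot: [-0.0, 1.0, -0.025, 0.001]
contact_force: [-0.6, -0.5, -0.4]
gripper_width: 0.999
grasp_force: 0.0
time: 29.88
tool_pos: [0.4045, 0.1652, 0.0567]
tool_rot: [-0.0, 1.0, -0.025, 0.001]
contact_force: [-0.7, 0.3, 5.9]
gripper_width: 0.428
grasp_force: 58.7
t 29.88 pos [0.4045 0.1652 0.0567] yaw -0.0499 tilt [ 0.002  0.001 -1.   ] w 0.428 gf 58.7 F [-0.7  0.3  5.9] tip 0.019
rz 0.0001 then d -0.0307 -0.1432 -0.1133 len 0.185
```

To row units: -0.05 m is -0.8, -0.04 m is -0.64.

```bash
echo '[{"finger_gap": 0.25, "sz": -0.32}, {"finger_gap": 0.25, "sz": -0.8}, {"finger_gap": 0.25, "sz": -0.64}, {"finger_gap": 0.25}, {"finger_gap": 0.25}]' | python3 -m crank
python3 nav.py .381 .3097 .13 -.05
```

```text
time: 30.5
tool_pos: [0.4027, 0.1646, 0.164]
tool_rot: [0.0, 1.0, -0.025, -0.001]
contact_force: [-1.0, -0.0, -1.0]
gripper_width: 0.428
grasp_force: 59.0
t 30.5 pos [0.4027 0.1646 0.164 ] yaw -0.0499 tilt [-0.002 -0.001 -1.   ] w 0.428 gf 59.0 F [-1. -0. -1.] tip 0.019
rz 0.0001 then d -0.0289 -0.1438 0.034 len 0.151
```

```bash
python3 - <<'E'
from h import *
im,w=cloud("scene"); a=cv2.resize(im[90:240,150:350],None,fx=4,fy=3.99)
save(a,"salt1")
E
```

```text
(no output)
```

View pics/salt1.png

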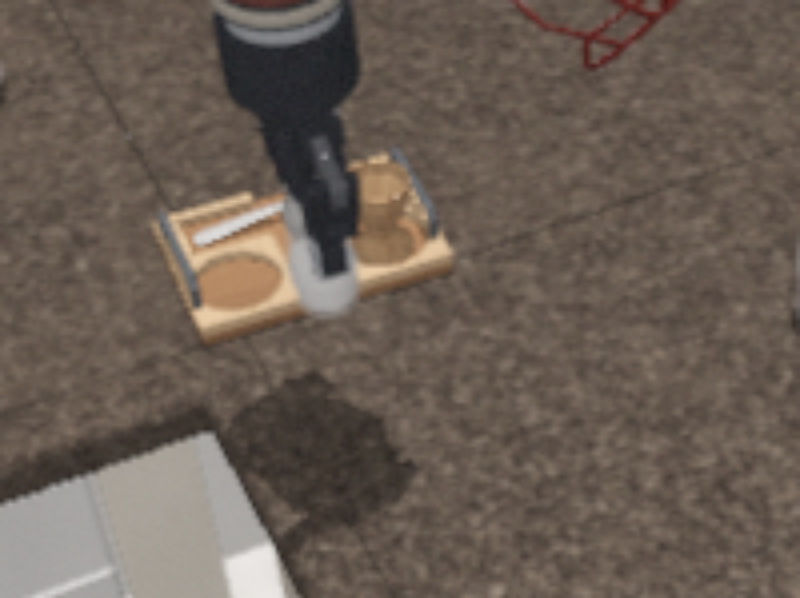

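The salt hangs upright in the jaws, the egg cup is standing in the far well, and the spoon is in its slot. I'll check the salt's offset in the hand.

```bash
cat >> h.py <<'E'
def ray(n,v,u,z):
    p=manip.camera_params(n); K=np.array(p["intrinsics"]); d=rot(p["orientation"]).apply([(u-K[0,2])/K[0,0],(v-K[1,2])/K[1,1],1])
    o=np.array(p["xyz"]); return o+d*(z-o[2])/d[2]
E
python3 - <<'E'
from h import *
for n in("scene","top"):
    im,w=cloud(n)
    for o in manip.mark_of(n,"salt_shaker")[:2]: print(n,o["conf"],o["centre"],ray(n,*o["centre"],.107).round(4))
    for o in manip.outline_of(n,"salt_shaker")[:2]:
        P=w[o["region"]]; print(n,o["conf"],np.round(o["extent"]),np.nanmedian(P,0).round(4),np.nanpercentile(P,[5,95],axis=0).round(4).tolist(), ray(n,(o["extent"][1]+o["extent"][3])/2,(o["extent"][0]+o["extent"][2])/2,.152).round(4))
E
```

```text
scene 0.78 [166.1, 231.6] [0.4017 0.1594 0.107 ]
scene 0.76 [221. 139. 240. 168.] [0.391  0.1486 0.136 ] [[0.3841, 0.1411, 0.1101], [0.4183, 0.1616, 0.1887]] [0.4017 0.1532 0.152 ]
top 0.49 [428. 194. 490. 282.] [ 0.4843 -0.3754  0.0128] [[0.3821, -0.4316, 0.0081], [0.5896, -0.3078, 0.0238]] [ 0.4716 -0.3272  0.152 ]
```

To row units: -0.048 m is -0.768, -0.0096 m is -0.1536.

```bash
echo '[{"finger_gap": 0.25, "sx": -0.1536, "sy": -0.768}, {"finger_gap": 0.25, "sx": -0.1536, "sy": -0.768}, {"finger_gap": 0.25, "sx": -0.1536, "sy": -0.768}, {"finger_gap": 0.25, "sz": 0.48}, {"finger_gap": 0.25}]' | python3 -m crank
echo '[{"finger_gap": 0.25, "sz": 0.4}, {"finger_gap": 0.25}, {"finger_gap": 0.25}]' | python3 -m crank
python3 nav.py .381 .3097 .0667 -.05
```

```text
time: 31.48
tool_pos: [0.3799, 0.3095, 0.1326]
tool_rot: [0.002, 1.0, -0.024, -0.003]
contact_force: [-0.9, -0.2, -1.8]
gripper_width: 0.425
grasp_force: 59.1
time: 31.85
tool_pos: [0.3826, 0.31, 0.1117]
tool_rot: [-0.0, 1.0, -0.025, 0.001]
contact_force: [0.6, -0.1, -2.1]
gripper_width: 0.431
grasp_force: 59.1
t 31.85 pos [0.3826 0.31   0.1117] yaw -0.0507 tilt [ 0.001  0.001 -1.   ] w 0.431 gf 59.1 F [ 0.6 -0.1 -2.1] tip 0.019
rz -0.0007 then d -0.0016 0.0004 0.045 len 0.045
```

To row units: 0.025 m is 0.4, 0.014 m is 0.224.

```bash
echo '[{"finger_gap": 0.25, "sx": -0.016, "sz": 0.4}, {"finger_gap": 0.25, "sz": 0.224}, {"finger_gap": 0.25, "sz": 0.048}, {"finger_gap": 0.25}, {"finger_gap": 0.25}]' | python3 -m crank
echo '[{"finger_gap": 0.25, "sz": 0.048}, {"finger_gap": 0.25}, {"finger_gap": 0.25}]' | python3 -m crank
python3 nav.py .381 .3097 .0667 -.05
```

```text
time: 32.48
tool_pos: [0.3816, 0.3105, 0.0695]
tool_rot: [-0.0, 1.0, -0.025, 0.001]
contact_force: [-0.5, 0.1, -1.1]
gripper_width: 0.425
grasp_force: 59.1
time: 32.85
tool_pos: [0.3818, 0.3107, 0.0667]
tool_rot: [-0.001, 1.0, -0.025, 0.001]
contact_force: [-2.0, 0.5, 5.4]
gripper_width: 0.43
grasp_force: 59.8
t 32.85 pos [0.3818 0.3107 0.0667] yaw -0.0498 tilt [ 0.002  0.001 -1.   ] w 0.43 gf 59.8 F [-2.   0.5  5.4] tip 0.019
rz 0.0002 then d -0.0007 0.001 -0.0 len 0.001
```

To row units: -0.06 m is -0.96, -0.02 m is -0.32, -0.075 rad is -0.0239.

```bash
echo '[{"finger_gap": 0.6}, {"finger_gap": 0.85}, {"finger_gap": 0.85}, {"finger_gap": 0.85}]' | python3 -m crank
echo '[{"finger_gap": 0.85, "sz": -0.32}, {"finger_gap": 0.85, "sz": -0.96}, {"finger_gap": 1, "sz": -0.96}, {"finger_gap": 1, "sz": -0.96}, {"finger_gap": 1, "rz": -0.0239}]' | python3 -m crank
echo '[{"finger_gap": 1}, {"finger_gap": 1}]' | python3 -m crank
python3 nav.py .392 -.207 .26 .025
```

```text
time: 33.35
tool_pos: [0.3808, 0.3101, 0.0653]
tool_rot: [0.0, 1.0, -0.025, -0.0]
contact_force: [0.6, 0.7, 0.8]
gripper_width: 0.85
grasp_force: 0.0
time: 33.98
tool_pos: [0.3835, 0.3117, 0.2728]
tool_rot: [-0.003, 1.0, 0.014, 0.005]
contact_force: [-1.2, -0.5, -0.1]
gripper_width: 0.999
grasp_force: 0.0
time: 34.22
tool_pos: [0.3804, 0.3098, 0.2641]
tool_rot: [0.001, 1.0, 0.012, -0.001]
contact_force: [-0.1, -0.6, -0.3]
gripper_width: 1.002
grasp_force: 0.0
t 34.23 pos [0.3804 0.3098 0.2641] yaw 0.0241 tilt [-0.002 -0.001 -1.   ] w 1.002 gf 0.0 F [-0.1 -0.6 -0.3] tip 0.019
rz -0.0009 then d -0.0013 0.517 0.0041 len 0.517
```

To row units: 0.0574 m is 0.9184, 0.003 m is 0.048.

```bash
echo '[{"finger_gap": 1, "sx": 0.048, "sy": 0.9184}, {"finger_gap": 1, "sx": 0.048, "sy": 0.9184}, {"finger_gap": 1, "sy": 0.9184}, {"finger_gap": 1, "sy": 0.9184}, {"finger_gap": 1, "sy": 0.9184}]' | python3 -m crank
echo '[{"finger_gap": 1, "sy": 0.9184}, {"finger_gap": 1, "sy": 0.9184}, {"finger_gap": 1, "sy": 0.9184}, {"finger_gap": 1, "sy": 0.9184}, {"finger_gap": 1}]' | python3 -m crank
echo '[{"finger_gap": 1}, {"finger_gap": 1}]' | python3 -m crank
python3 nav.py .392 -.207 .141 .025
python3 - <<'E'
from h import *
for n in("scene","top"):
    im,w=cloud(n)
    for q,x,y,b,c in(("salt cap",.381,.31,.08,.11),("cup rim",.4879,.3044,.055,.075),("mill",.392,-.207,.01,.172)):
        P=w[(w[...,2]>b)&(w[...,2]<c)&(np.hypot(w[...,0]-x,w[...,1]-y)<.035)]
        if len(P)<5: continue
        lo,hi=np.percentile(P,3,axis=0),np.percentile(P,97,axis=0)
        print(n,q,len(P),"mid",((lo+hi)/2).round(4),"size",(hi-lo).round(4),"top",hi[2])
E
```

```text
time: 34.85
tool_pos: [0.3934, 0.0218, 0.2642]
tool_rot: [-0.0, 1.0, 0.012, -0.001]
contact_force: [0.3, -0.4, -0.2]
gripper_width: 1.003
grasp_force: 0.0
time: 35.48
tool_pos: [0.3989, -0.2089, 0.2638]
tool_rot: [-0.001, 1.0, 0.009, -0.002]
contact_force: [-0.7, 0.8, -0.5]
gripper_width: 1.0
grasp_force: 0.0
time: 35.72
tool_pos: [0.3999, -0.205, 0.265]
tool_rot: [-0.0, 1.0, 0.013, -0.0]
contact_force: [0.3, 0.7, 1.4]
gripper_width: 1.002
grasp_force: 0.0
t 35.73 pos [ 0.3999 -0.205   0.265 ] yaw 0.0266 tilt [-0.001  0.001 -1.   ] w 1.002 gf 0.0 F [0.3 0.7 1.4] tip 0.019
rz 0.0016 then d -0.008 0.0018 0.124 len 0.124
scene salt cap 50 mid [0.3793 0.3041 0.0875] size [0.0246 0.0187 0.0129] top 0.09396354443669355
scene mill 1319 mid [ 0.3884 -0.217   0.086 ] size [0.0457 0.0364 0.1456] top 0.15878067262036025
top salt cap 175 mid [0.3804 0.3118 0.0922] size [0.0297 0.028  0.0177] top 0.10107012101472548
top cup rim 143 mid [0.4867 0.3051 0.0638] size [0.0438 0.0445 0.0156] top 0.07157298454673593
top mill 40 mid [ 0.38   -0.2005  0.0842] size [0.021  0.0416 0.1446] top 0.1564778601066666
```

Salt cap is at (0.380, 0.309), 100 mm up, and the cup rim at (0.487, 0.305), so both are seated. Now the mill.

To row units: 0.04 m is 0.64, 0.023 m is 0.368.

```bash
echo '[{"finger_gap": 1, "sx": -0.128, "sy": 0.032, "sz": 0.32}, {"finger_gap": 1, "sz": 0.64}, {"finger_gap": 1, "sz": 0.64}, {"finger_gap": 1, "sz": 0.368}, {"finger_gap": 1}]' | python3 -m crank
echo '[{"finger_gap": 1}]' | python3 -m crank
echo '[{"finger_gap": 0.3}, {"finger_gap": 0.3}, {"finger_gap": 0.3}, {"finger_gap": 0.3}, {"finger_gap": 0.3}]' | python3 -m crank
python3 nav.py .4218 -.3997 .24 .025
```

```text
time: 36.45
tool_pos: [0.3909, -0.2066, 0.1405]
tool_rot: [-0.001, 1.0, 0.013, -0.002]
contact_force: [0.4, 0.7, 0.6]
gripper_width: 0.998
grasp_force: 0.0
time: 36.58
tool_pos: [0.3928, -0.2084, 0.1439]
tool_rot: [0.001, 1.0, 0.013, 0.001]
contact_force: [-0.0, 0.2, -0.8]
gripper_width: 1.003
grasp_force: 0.0
time: 37.2
tool_pos: [0.3929, -0.2087, 0.1442]
tool_rot: [0.0, 1.0, 0.013, 0.001]
contact_force: [0.4, 2.4, 5.5]
gripper_width: 0.538
grasp_force: 61.1
t 37.2 pos [ 0.3929 -0.2087  0.1442] yaw 0.025 tilt [ 0.002 -0.001 -1.   ] w 0.538 gf 61.1 F [0.4 2.4 5.5] tip 0.019
rz 0.0 then d 0.0241 0.1917 -0.0958 len 0.216
```

To row units: -0.03 m is -0.48, -0.02 m is -0.32.

```bash
echo '[{"finger_gap": 0.3, "sz": -0.32}, {"finger_gap": 0.3, "sz": -0.48}, {"finger_gap": 0.3, "sz": -0.48}, {"finger_gap": 0.3, "sz": -0.16}, {"finger_gap": 0.3}]' | python3 -m crank
echo '[{"finger_gap": 0.3, "sx": 0.08, "sy": 0.608}, {"finger_gap": 0.3, "sx": 0.08, "sy": 0.608}, {"finger_gap": 0.3, "sx": 0.08, "sy": 0.608}, {"finger_gap": 0.3, "sx": 0.08, "sy": 0.608}, {"finger_gap": 0.3, "sx": 0.064, "sy": 0.608}]' | python3 -m crank
echo '[{"finger_gap": 0.3}, {"finger_gap": 0.3}, {"finger_gap": 0.3}]' | python3 -m crank
python3 nav.py .4218 -.3997 .1542 .025
python3 - <<'E'
from h import *
im,w=cloud("scene"); save(cv2.resize(im[150:400,220:500],None,fx=2.4,fy=2.4),"mill1")
E
```

```text
time: 37.83
tool_pos: [0.392, -0.2084, 0.2324]
tool_rot: [0.0, 1.0, 0.013, 0.0]
contact_force: [0.4, -0.1, -1.9]
gripper_width: 0.542
grasp_force: 62.2
time: 38.45
tool_pos: [0.4202, -0.3981, 0.2297]
tool_rot: [-0.002, 1.0, 0.012, -0.001]
contact_force: [0.8, 0.7, -1.9]
gripper_width: 0.545
grasp_force: 62.4
time: 38.83
tool_pos: [0.4206, -0.3965, 0.2317]
tool_rot: [-0.001, 1.0, 0.013, -0.0]
contact_force: [1.0, 0.2, -1.8]
gripper_width: 0.54
grasp_force: 62.7
t 38.83 pos [ 0.4206 -0.3965  0.2317] yaw 0.0259 tilt [-0.001  0.001 -1.   ] w 0.54 gf 62.7 F [ 1.   0.2 -1.8] tip 0.019
rz 0.0009 then d 0.0011 0.0032 0.0775 len 0.078
```

View pics/mill1.png

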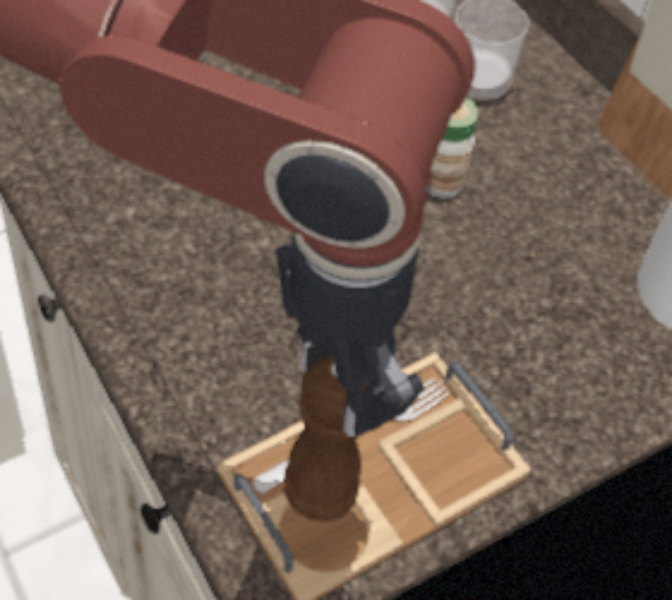

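The mill hangs over the well and looks upright. I'll check its tilt and offset from the cloud.

```bash
python3 - <<'E'
from h import *
from scipy.optimize import least_squares
im,w=cloud("scene"); o=manip.outline_of("scene","pepper_mill")[0]; print(o["conf"],np.round(o["extent"]))
m=o["region"]&(im[...,0].astype(int)-im[...,2]>15)
for b,r in(((.10,.125),.0285),((.13,.16),None),((.215,.245),.0235)):
    P=w[m]; P=P[(P[:,2]>b[0])&(P[:,2]<b[1])]; P=P[np.hypot(P[:,0]-.42,P[:,1]+.4)<.05]
    if r is None: A=np.c_[2*P[:,:2],np.ones(len(P))]; s=np.linalg.lstsq(A,(P[:,:2]**2).sum(1),rcond=None)[0]; c=s[:2];
    else: c=least_squares(lambda c:np.hypot(*(P[:,:2]-c).T)-r,[.42,-.39],loss="soft_l1",f_scale=.002).x
    print(b,len(P),c.round(4),P.mean(0).round(4))
for n in("scene","top"):
    manip.grab_frame(n)
    for o in manip.mark_of(n,"pepper_mill")[:1]: print(n,o["conf"],ray(n,*o["centre"],.0875).round(4))
E
```

```text
0.68 [337. 300. 370. 369.]
(0.1, 0.125) 227 [ 0.4199 -0.3951] [ 0.4054 -0.4127  0.1096]
(0.13, 0.16) 384 [ 0.4184 -0.3981] [ 0.4091 -0.4097  0.1443]
(0.215, 0.245) 352 [ 0.4258 -0.4005] [ 0.407  -0.4021  0.2352]
scene 0.89 [ 0.4202 -0.3987  0.0875]
top 0.68 [ 0.4135 -0.4072  0.0875]
```

Base is within 2 mm of the TCP axis, so I lower it.

To row units: 0.025 m is 0.4, 0.003 m is 0.048.

```bash
echo '[{"finger_gap": 0.3, "sx": 0.024, "sy": 0.048, "sz": 0.4}, {"finger_gap": 0.3, "sz": 0.4}, {"finger_gap": 0.3, "sz": 0.24}, {"finger_gap": 0.3}, {"finger_gap": 0.3}]' | python3 -m crank
python3 nav.py .4218 -.3997 .1542 .025
```

```text
time: 39.8
tool_pos: [0.4228, -0.4011, 0.1687]
tool_rot: [0.001, 1.0, 0.013, 0.001]
contact_force: [0.2, -0.4, -1.4]
gripper_width: 0.543
grasp_force: 62.7
t 39.8 pos [ 0.4228 -0.4011  0.1687] yaw 0.0251 tilt [ 0.001 -0.001 -1.   ] w 0.543 gf 62.7 F [ 0.2 -0.4 -1.4] tip 0.019
rz 0.0001 then d -0.001 -0.0015 0.0145 len 0.015
```

To row units: 0.008 m is 0.128, 0.004 m is 0.064.

```bash
echo '[{"finger_gap": 0.3, "sx": -0.016, "sy": -0.024, "sz": 0.128}, {"finger_gap": 0.3, "sz": 0.064}, {"finger_gap": 0.3, "sz": 0.016}, {"finger_gap": 0.3}, {"finger_gap": 0.3}]' | python3 -m crank
echo '[{"finger_gap": 0.3, "sz": 0.016}, {"finger_gap": 0.3}]' | python3 -m crank
python3 nav.py .4218 -.3997 .1542 .025
```

```text
time: 40.42
tool_pos: [0.4213, -0.3992, 0.1546]
tool_rot: [0.0, 1.0, 0.013, 0.0]
contact_force: [-0.5, -0.7, -1.9]
gripper_width: 0.543
grasp_force: 62.7
time: 40.67
tool_pos: [0.4216, -0.3994, 0.1543]
tool_rot: [0.0, 1.0, 0.013, 0.0]
contact_force: [-0.1, 0.8, 0.5]
gripper_width: 0.545
grasp_force: 63.0
t 40.67 pos [ 0.4216 -0.3994  0.1543] yaw 0.0251 tilt [ 0.001 -0.001 -1.   ] w 0.545 gf 63.0 F [-0.1  0.8  0.5] tip 0.019
rz 0.0001 then d 0.0002 0.0003 0.0001 len 0.0
```

Weight is just coming off, so I release and lift straight up.

To row units: 0.0007 m is 0.0112.

```bash
echo '[{"finger_gap": 0.3, "sz": 0.0112}, {"finger_gap": 0.6}, {"finger_gap": 1}, {"finger_gap": 1}, {"finger_gap": 1}]' | python3 -m crank
echo '[{"finger_gap": 1, "sz": -0.32}, {"finger_gap": 1, "sz": -0.64}, {"finger_gap": 1, "sz": -0.8}, {"finger_gap": 1, "sz": -0.48}, {"finger_gap": 1}]' | python3 -m crank
echo '[{"finger_gap": 1, "sx": -0.64, "sy": 0.48}, {"finger_gap": 1, "sx": -0.64, "sy": 0.48}, {"finger_gap": 1, "sx": -0.64, "sy": 0.48}, {"finger_gap": 1, "sx": -0.64, "sy": 0.48}, {"finger_gap": 1}]' | python3 -m crank
python3 - <<'E'
from h import *
T={};
for n in("top","scene"): T[n]=cloud(n)
a=np.hstack([cv2.resize(ortho(T["top"][0],"top",x,y,260,200,.014,1000),None,fx=2,fy=2) for x,y in((.437,.33),(.486,-.37))])
save(a,"final"); save(cv2.resize(T["scene"][0][100:400,150:500],None,fx=1.7,fy=1.7),"final_s")
for n in T:
    w=T[n][1]
    for q,x,y,b,c in(("salt",.381,.31,.08,.11),("cup",.4879,.3044,.055,.075),("knob",.4218,-.4,.168,.19),("head",.4218,-.4,.13,.19),("spice",.727,-.135,.09,.12),("jam",.735,.1,.085,.11)):
        P=w[(w[...,2]>b)&(w[...,2]<c)&(np.hypot(w[...,0]-x,w[...,1]-y)<.04)]
        if len(P)<5: continue
        lo,hi=np.percentile(P,3,axis=0),np.percentile(P,97,axis=0); print(n,q,len(P),((lo+hi)/2).round(4),"top",hi[2].round(3))
E
```

```text
time: 41.3
tool_pos: [0.4212, -0.3991, 0.1526]
tool_rot: [-0.0, 1.0, 0.012, -0.0]
contact_force: [-0.3, -0.6, -0.9]
gripper_width: 0.999
grasp_force: 0.0
time: 41.92
tool_pos: [0.4224, -0.4005, 0.2985]
tool_rot: [0.003, 1.0, 0.013, 0.003]
contact_force: [-0.1, 0.5, -0.7]
gripper_width: 1.002
grasp_force: 0.0
time: 42.55
tool_pos: [0.2618, -0.5242, 0.2915]
tool_rot: [-0.001, 1.0, 0.01, -0.001]
contact_force: [-0.7, -0.1, -0.4]
gripper_width: 0.998
grasp_force: 0.0
top salt 176 [0.3805 0.3115 0.0932] top 0.102
top cup 145 [0.4869 0.3053 0.0634] top 0.071
top knob 106 [ 0.4207 -0.3959  0.1753] top 0.182
top head 453 [ 0.4202 -0.3939  0.1561] top 0.18
top spice 284 [ 0.7249 -0.1239  0.1015] top 0.111
top jam 501 [0.738  0.1009 0.0964] top 0.101
scene salt 117 [0.3815 0.3059 0.0894] top 0.098
scene cup 129 [0.4883 0.3037 0.0617] top 0.068
scene knob 64 [ 0.4208 -0.3988  0.1741] top 0.18
scene head 671 [ 0.4196 -0.4032  0.1544] top 0.177
scene spice 289 [ 0.7261 -0.1293  0.0992] top 0.107
scene jam 363 [0.7393 0.0981 0.0928] top 0.099
```

View pics/final.png

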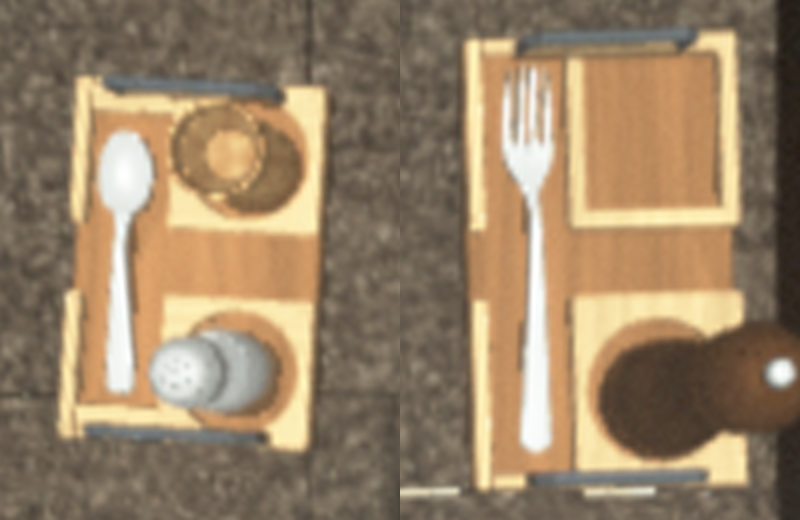

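View pics/final_s.png

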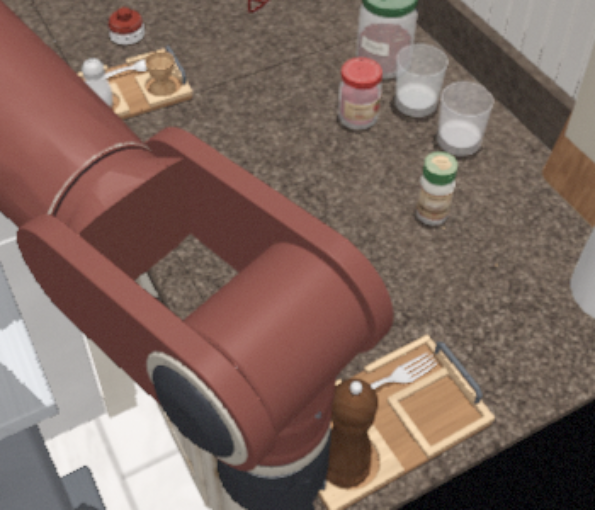

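All five items are seated upright or flat in their places, the rectangular recess is empty, the jars haven't moved and the robot is clear. Handing in.

```bash
python3 -c "
from plant import manip; print(manip.job_done())"
```

```text
the job is handed in; nothing more can be done
None
```

Both breakfast trays are made up and the job is handed in; my last camera check showed all five items seated and released, the recess empty and both jars where they stood, but the hand-in returned no verdict.

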